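Make up the leak-test adaptors on the lever press

TASK

Make up a leak-test adaptor from every spigot in the wooden rack: stand one of the hubs from the black mat in the nest of the lever press, set the spigot's tapered shank in the hub's bore, and press it fully home with the lever, until the spigot's head sits on the hub and the taper alone holds it; ease the sprung lever back up slowly each time, never letting it fly back. Stand each finished adaptor upright on the black mat, wholly on it, leave the lever up, and do not disturb the gauge or the two rolls of tape.

Things in the scene. Friction and masses are not known exactly. Their poses are not given: they have to be found in the camera images.
- lever (a joint): sprung lever of the press, rad: 0 at rest (standing up, leaning 0.23 rad back), grows as it is pulled to the front and down. 1.8 = level: its foot is where the top of a spigot fully home in the nest is; stop at 1.88. The foot meets a loose spigot at about 1.73. A spring always pulls it back (1 N at the handle at rest, 6 N level); driving a spigot adds about 14 N. Let go, it flies up
- handle_right (a point): middle of the right half (seen from the press's front) of the lever's black T-handle: a round bar 16 mm thick, 114 mm long, across the lever's end, 200 mm from the hinge pin; 36 mm from the lever's middle plane (the lever itself is 14 mm wide); moves with the lever
- handle_left (a point): the same on the left half of the T-handle, 72 mm from handle_right
- press_hinge (a point): middle of the lever's hinge pin, 128 mm above the worktop, 80 mm behind the nest's centre; the pin runs along the press's y
- press_nest (a point): centre of the nest floor, 16 mm above the worktop: a ring (77 mm inside, 91 outside, 6 high) in the press's base for the hub's flange, under the lever's foot. x points from the press's front to its hinge, y left, z up. Hinge cheeks 148 mm high stand 60 mm behind it, 44 mm wide: bring fingers in with their closing line along y. Free above with the lever at rest
- rack: wooden block 74 mm (x) by 220 mm (y), 44 mm high, fixed, with three 32 mm holes in a row along its y, 70 mm apart; origin at the middle of its underside
- mat: black ribbed rubber mat 300 mm (x) by 140 mm (y), 4 mm thick, fixed; origin at the middle of its underside. The bare hubs stand on it and the made-up adaptors go back on it
- hub1_mid (a point): aluminium hub standing on its round flange (70 mm across, 10 mm thick), with a barrel 36 mm across above it, 50 mm high in all; a tapered bore opens in the barrel's top (24 mm wide at the mouth, 40 mm deep). Point: on its axis, half-way up, 25 mm above its underside; z is its axis, up
- hub2_mid (a point): aluminium hub standing on its round flange (70 mm across, 10 mm thick), with a barrel 36 mm across above it, 50 mm high in all; a tapered bore opens in the barrel's top (24 mm wide at the mouth, 40 mm deep). Point: on its axis, half-way up, 25 mm above its underside; z is its axis, up
- hub3_mid (a point): aluminium hub standing on its round flange (70 mm across, 10 mm thick), with a barrel 36 mm across above it, 50 mm high in all; a tapered bore opens in the barrel's top (24 mm wide at the mouth, 40 mm deep). Point: on its axis, half-way up, 25 mm above its underside; z is its axis, up
- spigot1_head (a point): steel spigot: round head 38 mm across, 40 mm tall, chamfered on top, two thin seal rings; below it a tapered shank 38 mm long, 25 mm across at the head, 20 mm at the tip. Hangs shank-down in the rack, head on the rack's top. Point: on its axis, mid-head, 20 mm above the head's underside; z up. Fully home it is 45 mm above its hub's point; dropped in loose, about 5 mm higher. None if absent
- spigot2_head (a point): steel spigot: round head 38 mm across, 40 mm tall, chamfered on top, two thin seal rings; below it a tapered shank 38 mm long, 25 mm across at the head, 20 mm at the tip. Hangs shank-down in the rack, head on the rack's top. Point: on its axis, mid-head, 20 mm above the head's underside; z up. Fully home it is 45 mm above its hub's point; dropped in loose, about 5 mm higher. None if absent
- spigot3_head (a point): steel spigot: round head 38 mm across, 40 mm tall, chamfered on top, two thin seal rings; below it a tapered shank 38 mm long, 25 mm across at the head, 20 mm at the tip. Hangs shank-down in the rack, head on the rack's top. Point: on its axis, mid-head, 20 mm above the head's underside; z up. Fully home it is 45 mm above its hub's point; dropped in loose, about 5 mm higher. None if absent
- gauge_spare: white dial gauge lying on its back, 73x62x30 mm; bystander, leave it where it is; origin at its underside's middle
- ptfe_roll: small roll of thread tape, 53 mm across, 14 mm high; bystander, leave it where it is; origin at its underside's middle
- tape_roll: roll of masking tape, 103 mm across, 25 mm high; bystander, leave it where it is; origin at its underside's middle
Not all that is in view belongs to the job. Leave any green look-alike of the part that bears hub2_mid alone. Leave any orange look-alike of the part that bears spigot2_head alone.

How it is judged:
On the way, in this order (a step that is already met when the one before it is completed fails the run):
1. with the lever pulled down, a spigot stands fully home in a hub in the press's nest (value of joint lever above 1.7 rad and ((z of spigot1_head in the frame of hub1_mid between 0.042 and 0.0468 m and horizontal distance between spigot1_head and hub1_mid below 0.005 m and angle between the z axis of spigot1_head and the z axis of hub1_mid, either way round below 0.06 rad and horizontal distance between spigot1_head and press_nest below 0.012 m) or (z of spigot1_head in the frame of hub2_mid between 0.042 and 0.0468 m and horizontal distance between spigot1_head and hub2_mid below 0.005 m and angle between the z axis of spigot1_head and the z axis of hub2_mid, either way round below 0.06 rad and horizontal distance between spigot1_head and press_nest below 0.012 m) or (z of spigot1_head in the frame of hub3_mid between 0.042 and 0.0468 m and horizontal distance between spigot1_head and hub3_mid below 0.005 m and angle between the z axis of spigot1_head and the z axis of hub3_mid, either way round below 0.06 rad and horizontal distance between spigot1_head and press_nest below 0.012 m) or (z of spigot2_head in the frame of hub1_mid between 0.042 and 0.0468 m and horizontal distance between spigot2_head and hub1_mid below 0.005 m and angle between the z axis of spigot2_head and the z axis of hub1_mid, either way round below 0.06 rad and horizontal distance between spigot2_head and press_nest below 0.012 m) or (z of spigot2_head in the frame of hub2_mid between 0.042 and 0.0468 m and horizontal distance between spigot2_head and hub2_mid below 0.005 m and angle between the z axis of spigot2_head and the z axis of hub2_mid, either way round below 0.06 rad and horizontal distance between spigot2_head and press_nest below 0.012 m) or (z of spigot2_head in the frame of hub3_mid between 0.042 and 0.0468 m and horizontal distance between spigot2_head and hub3_mid below 0.005 m and angle between the z axis of spigot2_head and the z axis of hub3_mid, either way round below 0.06 rad and horizontal distance between spigot2_head and press_nest below 0.012 m) or (z of spigot3_head in the frame of hub1_mid between 0.042 and 0.0468 m and horizontal distance between spigot3_head and hub1_mid below 0.005 m and angle between the z axis of spigot3_head and the z axis of hub1_mid, either way round below 0.06 rad and horizontal distance between spigot3_head and press_nest below 0.012 m) or (z of spigot3_head in the frame of hub2_mid between 0.042 and 0.0468 m and horizontal distance between spigot3_head and hub2_mid below 0.005 m and angle between the z axis of spigot3_head and the z axis of hub2_mid, either way round below 0.06 rad and horizontal distance between spigot3_head and press_nest below 0.012 m) or (z of spigot3_head in the frame of hub3_mid between 0.042 and 0.0468 m and horizontal distance between spigot3_head and hub3_mid below 0.005 m and angle between the z axis of spigot3_head and the z axis of hub3_mid, either way round below 0.06 rad and horizontal distance between spigot3_head and press_nest below 0.012 m))), for 0.2 s.
2. the lever is back up (value of joint lever below 0.2 rad), for 0.2 s.
3. with the lever pulled down again, another spigot stands fully home in the nest, the first adaptor set aside (all of step 1 and ((z of spigot1_head in the frame of hub1_mid between 0.042 and 0.0468 m and horizontal distance between spigot1_head and hub1_mid below 0.005 m and angle between the z axis of spigot1_head and the z axis of hub1_mid, either way round below 0.06 rad and horizontal distance between spigot1_head and press_nest above 0.05 m) or (z of spigot1_head in the frame of hub2_mid between 0.042 and 0.0468 m and horizontal distance between spigot1_head and hub2_mid below 0.005 m and angle between the z axis of spigot1_head and the z axis of hub2_mid, either way round below 0.06 rad and horizontal distance between spigot1_head and press_nest above 0.05 m) or (z of spigot1_head in the frame of hub3_mid between 0.042 and 0.0468 m and horizontal distance between spigot1_head and hub3_mid below 0.005 m and angle between the z axis of spigot1_head and the z axis of hub3_mid, either way round below 0.06 rad and horizontal distance between spigot1_head and press_nest above 0.05 m) or (z of spigot2_head in the frame of hub1_mid between 0.042 and 0.0468 m and horizontal distance between spigot2_head and hub1_mid below 0.005 m and angle between the z axis of spigot2_head and the z axis of hub1_mid, either way round below 0.06 rad and horizontal distance between spigot2_head and press_nest above 0.05 m) or (z of spigot2_head in the frame of hub2_mid between 0.042 and 0.0468 m and horizontal distance between spigot2_head and hub2_mid below 0.005 m and angle between the z axis of spigot2_head and the z axis of hub2_mid, either way round below 0.06 rad and horizontal distance between spigot2_head and press_nest above 0.05 m) or (z of spigot2_head in the frame of hub3_mid between 0.042 and 0.0468 m and horizontal distance between spigot2_head and hub3_mid below 0.005 m and angle between the z axis of spigot2_head and the z axis of hub3_mid, either way round below 0.06 rad and horizontal distance between spigot2_head and press_nest above 0.05 m) or (z of spigot3_head in the frame of hub1_mid between 0.042 and 0.0468 m and horizontal distance between spigot3_head and hub1_mid below 0.005 m and angle between the z axis of spigot3_head and the z axis of hub1_mid, either way round below 0.06 rad and horizontal distance between spigot3_head and press_nest above 0.05 m) or (z of spigot3_head in the frame of hub2_mid between 0.042 and 0.0468 m and horizontal distance between spigot3_head and hub2_mid below 0.005 m and angle between the z axis of spigot3_head and the z axis of hub2_mid, either way round below 0.06 rad and horizontal distance between spigot3_head and press_nest above 0.05 m) or (z of spigot3_head in the frame of hub3_mid between 0.042 and 0.0468 m and horizontal distance between spigot3_head and hub3_mid below 0.005 m and angle between the z axis of spigot3_head and the z axis of hub3_mid, either way round below 0.06 rad and horizontal distance between spigot3_head and press_nest above 0.05 m))), for 0.2 s.
4. the lever is back up again (value of joint lever below 0.2 rad), for 0.2 s.
At the end, for the whole second after the job is handed in: every spigot that was in the rack is fully home in a hub (underside of its head within 1.8 mm of the hub's top, on its axis), each of those hubs stands upright and at rest wholly on the mat (its axis at least 31 mm inside the mat's edges), and the lever is up (under 0.2 rad) (x of spigot1_head in the frame of mat between -0.119 and 0.119 m and y of spigot1_head in the frame of mat between -0.039 and 0.039 m and height (world z) of each of spigot1_head, spigot2_head, spigot3_head below 0.08 m and angle between each of spigot1_head, spigot2_head, spigot3_head's own z axis and vertical below 0.08 rad and ((z of spigot1_head in the frame of hub1_mid between 0.042 and 0.0468 m and horizontal distance between spigot1_head and hub1_mid below 0.005 m and angle between the z axis of spigot1_head and the z axis of hub1_mid, either way round below 0.06 rad) or (z of spigot1_head in the frame of hub2_mid between 0.042 and 0.0468 m and horizontal distance between spigot1_head and hub2_mid below 0.005 m and angle between the z axis of spigot1_head and the z axis of hub2_mid, either way round below 0.06 rad) or (z of spigot1_head in the frame of hub3_mid between 0.042 and 0.0468 m and horizontal distance between spigot1_head and hub3_mid below 0.005 m and angle between the z axis of spigot1_head and the z axis of hub3_mid, either way round below 0.06 rad)) and x of spigot2_head in the frame of mat between -0.119 and 0.119 m and y of spigot2_head in the frame of mat between -0.039 and 0.039 m and ((z of spigot2_head in the frame of hub1_mid between 0.042 and 0.0468 m and horizontal distance between spigot2_head and hub1_mid below 0.005 m and angle between the z axis of spigot2_head and the z axis of hub1_mid, either way round below 0.06 rad) or (z of spigot2_head in the frame of hub2_mid between 0.042 and 0.0468 m and horizontal distance between spigot2_head and hub2_mid below 0.005 m and angle between the z axis of spigot2_head and the z axis of hub2_mid, either way round below 0.06 rad) or (z of spigot2_head in the frame of hub3_mid between 0.042 and 0.0468 m and horizontal distance between spigot2_head and hub3_mid below 0.005 m and angle between the z axis of spigot2_head and the z axis of hub3_mid, either way round below 0.06 rad)) and x of spigot3_head in the frame of mat between -0.119 and 0.119 m and y of spigot3_head in the frame of mat between -0.039 and 0.039 m and ((z of spigot3_head in the frame of hub1_mid between 0.042 and 0.0468 m and horizontal distance between spigot3_head and hub1_mid below 0.005 m and angle between the z axis of spigot3_head and the z axis of hub1_mid, either way round below 0.06 rad) or (z of spigot3_head in the frame of hub2_mid between 0.042 and 0.0468 m and horizontal distance between spigot3_head and hub2_mid below 0.005 m and angle between the z axis of spigot3_head and the z axis of hub2_mid, either way round below 0.06 rad) or (z of spigot3_head in the frame of hub3_mid between 0.042 and 0.0468 m and horizontal distance between spigot3_head and hub3_mid below 0.005 m and angle between the z axis of spigot3_head and the z axis of hub3_mid, either way round below 0.06 rad)) and value of joint lever below 0.2 rad); the robot touches nothing.
It fails at once if the lever flies back (faster than 2.5 rad/s) (velocity of joint lever below -2.5 rad/s).
It fails at once if the gauge or a roll of tape is moved more than 30 mm (distance of any of gauge_spare, ptfe_roll, tape_roll from where it was at the start of the episode above 0.03 m).
Of spigot1, spigot2, spigot3 only 2 to 3 are there at a start; the rules pass over those that are not, and their reading is None.
At some moment in a run one of hub1, hub2, hub3 may be knocked a few centimetres aside while the robot is not near it.
It also fails if it takes over 210 s, if anything falls off the work surface, if the arm or the gripper's body presses on something with over 40 N, if the wrist force passes 120 N, or if a joint passes its speed limit or range.

ROBOT

A 6-joint arm with a two-finger parallel gripper is mounted at the origin on a cart in front of the work surface, level with it; the furniture and walls round the work are solid. World frame = base frame: x ahead of the robot, y to its left, z up, the work surface at z = 0. Lengths are in m, angles in rad, forces in N, time in s.
With the tool pointing down it reaches from about 0.35 to 1 m from the base axis. Payload 7.1 kg.
Tool frame: the origin (TCP) lies midway between the tips of the shut fingers; the grasp point (between the pads) lies 19 mm behind it; z points along the fingers, y is the line along which they close (so a half turn about z gives the same grasp; the last joint's range is limited). The gripper opens to 85 mm and grips with 20 to 120 N. Pads are 22 mm wide; open, the fingers measure 114 mm over their backs; the gripper's body (76 mm by 85 mm) begins 54 mm behind the grasp point. The pads swing forward as they close: fully open they stand 13 mm farther back than shut.
Start: joints at [-1.343, 0.423, 1.63, -0, 1.089, -0.019], TCP at [0.153, -0.606, 0.231] pointing down, gripper open.
Joint ranges: [-3, 3], [-0.9, 2.11], [0.09, 2.58], [-1.31, 4.45], [0.11, 2.69], [-2.54, 2.54]. Speed limits (rad/s): [2.39, 2.39, 3.01, 3.14, 3.14, 3.14].

INTERFACE

Orientations are given as [roll, pitch, yaw] about the fixed x, y, z axes, in that order (R = Rz(yaw) Ry(pitch) Rx(roll)).
In Python, from rig import ctrl, optics gives the robot as it stands.
- The arm moves only by the tool move_arm, never from a script. Its argument "deltas" is a list of rows, each a list of 6 numbers: the shift along the tool's x, y, z as a fraction of full scale, then the turn, a rotation vector about the tool's x, y, z as a fraction of full scale. In form: [[dx, dy, dz, wx, wy, wz], ...]. A call has 1 to 20 rows; each row is the pose to reach, as a shift and turn from the pose commanded when the call began, along the tool's axes at that moment, turning the shorter way round; what a row does not reach only later rows make up. Full scale, the value 1, is 20 cm for a shift and 360 degrees for a turn. A row lasts 1/8 s, in which the tool goes at most 62.5 mm and 10.7 degrees, less where a joint would pass 70% of its speed; a pose out of reach is approached as far as the arm can. A call with a number of a shift or a turn outside -1 to 1 is refused whole. A call with a gripper value outside its range is refused whole. "grip" is the opening, from 0 (shut) to 1 (fully open), set as the call begins (left out, the last holds). The fingers move at their own pace and stop on an object; "squeeze" is the grip in N (left out, the last holds). Time passes only in rows, so rows that repeat a pose let the fingers close. It gives the time, the measured TCP pose, the force, the opening and the grip force at its end, in the units of the state.
- ctrl.get_state(): the state, without advancing time (a new reading comes with each control period).
- optics.get_image(name): name is "side" or "top"; returns a dict with "image" (480x640x3 uint8, blue, green, red), "range_z" (480x640 float32, m along the optical axis (not along the pixel's ray), 0 where there is no reading), "K" (3x3 intrinsics, pixels), "R" (3x3) and "t" (3): a world point X has camera coordinates R X + t. Camera axes: x right, y down, z forward; pixel columns grow to the right and rows downward; lengths in m; the calibration is good to about 2 mm. A picture is of the moment at which its call begins.
- ctrl.hand_in(): hands the job in; it is judged then, once.
The state is a dict: "t": time; "joint_positions": joint angles; "qvel": joint speeds; "tau": joint torques, N m; "eef_pos": TCP position; "tool_rot": TCP orientation; "ft_force": force on the tool from outside, world axes, zero at the start; "ft_torque": the same for the moment, N m; "opening": finger opening in m; "grasp_force": force on a finger pad.
Only numpy, scipy, OpenCV 4.12 (cv2) and the standard library are available. Lean on these libraries where they do the work, as an engineer would, in place of code of your own. Each camera call takes 0.05 s, during which the arm holds its last target. There are 200 camera calls.

## Working session

There is one attempt and no reset: what is moved stays moved. The work goes in short steps, Python scripts to look and compute and a tool call to move; the robot and the scene stay as the last step left them, time stands still between calls to the robot, and variables do not carry over. Pictures are saved under pics/ and viewed, at most 14 in all, crops included, and the job is handed in when it is done.

Besides the shell and the picture viewer there is one more tool, called in YAML: its name, and indented under it one key for each argument. move_arm: Moves the arm, as the interface text tells. Its arguments: {"type":"object","properties":{"deltas":{"type":"array"},"grip":{"type":"number"},"squeeze":{"type":"number"}},"required":["deltas"]}

```bash
mkdir -p pics; ls; python3 - <<'E'
from rig import ctrl, optics
import cv2, numpy as np
for n in ("top","side"):
    d=optics.get_image(n); cv2.imwrite(f"pics/{n}0.png",d["image"]); np.savez(f"{n}0.npz",**d)
    C=-d["R"].T@d["t"]; print(n,C,d["K"][0,0],d["R"].round(3).tolist())
s=ctrl.get_state(); print({k:np.round(v,3).tolist() for k,v in s.items()})
E
```

```text
pics
top [0.4267811  0.05327275 1.14360964] 452.16373679536684 [[0.013, -1.0, 0.003], [-0.997, -0.013, -0.071], [0.071, -0.002, -0.997]]
side [ 0.49421458 -1.01008268  0.92865493] 556.9785334736456 [[1.0, -0.014, -0.003], [-0.01, -0.558, -0.83], [0.01, 0.83, -0.558]]
{'t': 0.1, 'joint_positions': [-1.343, 0.424, 1.631, -0.0, 1.089, -0.019], 'qvel': [-0.0, -0.001, -0.001, 0.001, -0.001, -0.001], 'tau': [-0.001, -55.843, -28.245, -0.0, 0.003, 0.0], 'eef_pos': [0.153, -0.606, 0.231], 'tool_rot': [-3.14, -0.0, 0.247], 'ft_force': [1.633, -0.56, -0.621], 'ft_torque': [-0.04, 0.027, 0.069], 'grasp_force': 0.0, 'opening': 0.085}
```

View pics/top0.png

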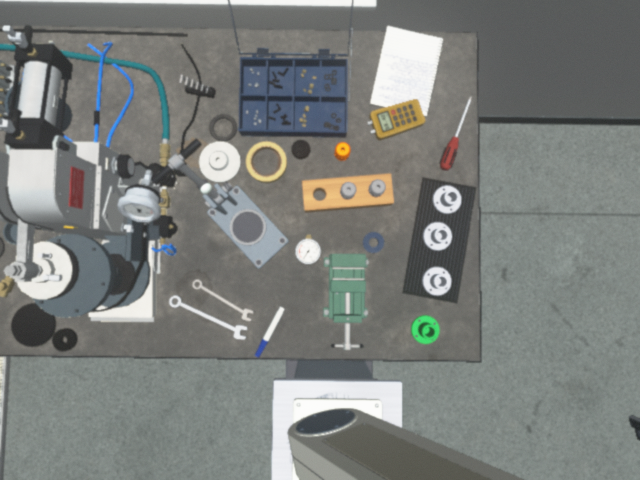

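View pics/side0.png

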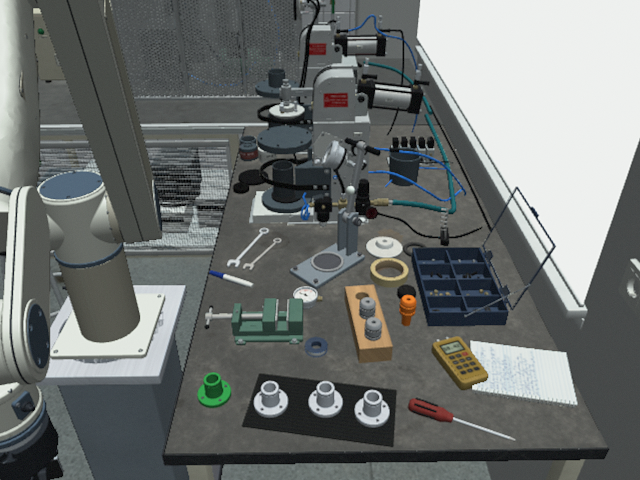

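Candidates in the top view. Spigots: grey ones in the rack at (348,190) and (377,187) are real. The orange one at (343,150) is a look-alike to leave alone, and the rack hole at (320,194) is empty. Hubs: white ones at (447,199), (437,236) and (437,281) on the mat are real. The green one at (426,329) is a look-alike. The press nest is at (247,227), with the lever running up-left from (222,195). In the side view the hubs are at (270,398), (325,398) and (372,408), and the spigots at (367,306) and (373,328).

```bash
cat > h.py <<'E'
import numpy as np, cv2
from rig import ctrl, optics
def cloud(d):
    v,u=np.mgrid[0:480,0:640]; z=d["range_z"]; K=d["K"]
    c=np.stack([(u-K[0,2])/K[0,0]*z,(v-K[1,2])/K[1,1]*z,z],-1)
    P=(c-d["t"])@d["R"]; P[z<=0]=np.nan; return P
def ray(d,u,v,h):
    r=d["R"].T@np.linalg.solve(d["K"],[u,v,1.]); C=-d["R"].T@d["t"]
    return C+r*(h-C[2])/r[2]
def blobs(d,P,m,h,amin=20,amax=1e5):
    """contour centroids of mask, filled by min rect, cast onto z=h"""
    out=[]
    for c in cv2.findContours(m.astype(np.uint8),cv2.RETR_EXTERNAL,cv2.CHAIN_APPROX_NONE)[0]:
        if len(c)<5 or not amin<cv2.contourArea(c)<amax: continue
        (u,v),ax,_=cv2.fitEllipse(cv2.convexHull(c)) if len(cv2.convexHull(c))>=5 else cv2.minAreaRect(c)
        out.append((round(u,1),round(v,1),np.round(ax,1).tolist(),ray(d,u,v,h).round(4).tolist()))
    return out
def band(P,lo,hi,x,y):
    with np.errstate(invalid='ignore'):
        return (P[...,2]>lo)&(P[...,2]<hi)&(P[...,0]>x[0])&(P[...,0]<x[1])&(P[...,1]>y[0])&(P[...,1]<y[1])
E
python3 - <<'E'
from h import *
for n in ("top","side"):
    d=dict(np.load(n+"0.npz")); P=cloud(d); g=d["image"].astype(int)
    print(n)
    for nm,(lo,hi,x,y,h) in dict(hub=(.046,.062,(.2,.6),(-.42,-.17),.054),spig=(.075,.1,(.4,.6),(-.2,.1),.084),
        rack=(.035,.052,(.35,.65),(-.2,.1),.044),lever=(.155,.4,(.3,.75),(.1,.45),.3),cheek=(.13,.155,(.3,.7),(.1,.45),.148)).items():
        print(nm); [print("  ",b) for b in blobs(d,P,band(P,lo,hi,x,y),h)]
    hsv=cv2.cvtColor(d["image"],cv2.COLOR_BGR2HSV)
    w=(hsv[...,0]>8)&(hsv[...,0]<24)&(hsv[...,1]>90)&band(P,.03,.06,(.35,.65),(-.2,.1))
    v=(np.argwhere(w)[:,::-1]).astype(np.float32)
    pts=np.array([ray(d,a,b,.044)[:2] for a,b in v]); r=cv2.minAreaRect((pts*1000).astype(np.float32)); print("rack rect mm",r)
    m=(g.max(-1)<55)&band(P,-.01,.03,(.1,.6),(-.45,-.1)); m=cv2.morphologyEx(m.astype(np.uint8),cv2.MORPH_OPEN,np.ones((3,3)))
    k,l,st,ce=cv2.connectedComponentsWithStats(m); i=1+np.argmax(st[1:,4]); v=np.argwhere(l==i)[:,::-1]
    pts=np.array([ray(d,a,b,.004)[:2] for a,b in v]); print("mat mm",cv2.minAreaRect((pts*1000).astype(np.float32)))
d=dict(np.load("top0.npz")); P=cloud(d)
for u,v in [(247,227),(235,200),(270,240),(222,195),(205,187),(190,165),(185,155),(195,148),(175,162)]: print(u,v,P[v,u].round(3),d["image"][v,u])
a=cv2.resize(d["image"][120:280,150:310],None,fx=3.7,fy=3.7,interpolation=cv2.INTER_CUBIC)
s=dict(np.load("side0.npz"))["image"]
b=cv2.resize(s[130:290,280:440],None,fx=3.7,fy=3.7,interpolation=cv2.INTER_CUBIC)
cv2.imwrite("pics/c1.png",cv2.resize(np.hstack([a,b]),(800,400)))
E
```

```text
top
hub
   (429.2, 331.7, [14.7, 15.1], [0.2818, -0.214, 0.054])
   (441.0, 281.3, [14.8, 14.9], [0.4016, -0.243, 0.054])
   (441.5, 235.0, [14.6, 15.5], [0.5134, -0.245, 0.054])
   (450.4, 196.9, [13.4, 16.6], [0.6064, -0.2671, 0.054])
spig
rack
   (347.5, 297.0, [8.0, 5.0], [0.3609, -0.0194, 0.044])
   (341.9, 193.1, [35.4, 118.1], [0.614, -0.0035, 0.044])
lever
   (99.0, 199.8, [3.2, 72.4], [0.5518, 0.4658, 0.3])
   (164.7, 199.8, [101.8, 172.7], [0.5533, 0.3426, 0.3])
cheek
   (142.0, 245.9, [8.0, 56.9], [0.4732, 0.4408, 0.148])
   (209.7, 201.7, [8.3, 19.1], [0.5733, 0.2949, 0.148])
   (217.1, 196.7, [8.4, 15.6], [0.5846, 0.2787, 0.148])
   (223.6, 188.1, [14.7, 22.7], [0.6042, 0.265, 0.148])
rack rect mm ((617.0036010742188, -17.488388061523438), (75.88011169433594, 219.61184692382812), 5.450930595397949)Traceback (most recent call last):
  File "<stdin>", line 13, in <module>
    return _wrapfunc(a, 'argmax', axis=axis, out=out, **kwds)
    return bound(*args, **kwds)
ValueError: attempt to get argmax of an empty sequence
```

```bash
python3 - <<'E'
from h import *
for n in ("top","side"):
    d=dict(np.load(n+"0.npz")); P=cloud(d); g=d["image"].astype(int)
    print(n)
    for nm,(lo,hi,x,y,h) in dict(hub=(.046,.062,(.2,.7),(-.42,-.17),.054),spig=(.072,.1,(.54,.7),(-.2,.12),.084),
        cheek=(.14,.156,(.5,.7),(.2,.35),.148)).items():
        print(nm); [print("  ",b) for b in blobs(d,P,band(P,lo,hi,x,y),h,15)]
    def rect(m,h):
        m=cv2.morphologyEx(m.astype(np.uint8),cv2.MORPH_OPEN,np.ones((3,3)))
        k,l,st,ce=cv2.connectedComponentsWithStats(m); i=1+np.argmax(st[1:,4]); v=np.argwhere(l==i)[:,::-1]
        return cv2.minAreaRect(np.array([ray(d,a,b,h)[:2]*1000 for a,b in v],np.float32))
    hsv=cv2.cvtColor(d["image"],cv2.COLOR_BGR2HSV)
    print("rack",rect((hsv[...,0]>8)&(hsv[...,0]<24)&(hsv[...,1]>90)&band(P,.035,.06,(.5,.7),(-.2,.12)),.044))
    print("mat",rect((g.max(-1)<45)&band(P,-.01,.03,(.3,.75),(-.4,-.1)),.004))
    print("press",rect((g.max(-1)>85)&band(P,.006,.04,(.35,.7),(.05,.35)),.016))
    m=(g.max(-1)<110)&band(P,.006,.04,(.4,.65),(.1,.3))
    print("nest",blobs(d,P,cv2.morphologyEx(m.astype(np.uint8),cv2.MORPH_OPEN,np.ones((3,3))),.016,200))
d=dict(np.load("top0.npz")); P=cloud(d)
for u,v in [(247,227),(235,200),(270,240),(190,165),(185,155),(195,148),(175,162)]: print(u,v,P[v,u].round(3),d["image"][v,u])
a=cv2.resize(d["image"][120:280,150:310],(400,400),interpolation=cv2.INTER_CUBIC)
s=dict(np.load("side0.npz"))["image"]
b=cv2.resize(s[190:350,280:440],(400,400),interpolation=cv2.INTER_CUBIC)
cv2.imwrite("pics/c1.png",np.hstack([a,b]))
E
```

```text
top
hub
   (429.2, 331.7, [14.7, 15.1], [0.2818, -0.214, 0.054])
   (441.0, 281.3, [14.8, 14.9], [0.4016, -0.243, 0.054])
   (441.5, 235.0, [14.6, 15.5], [0.5134, -0.245, 0.054])
   (451.5, 196.9, [14.5, 15.3], [0.6065, -0.2698, 0.054])
spig
   (348.3, 189.6, [15.7, 15.8], [0.6159, -0.0166, 0.084])
   (377.4, 187.0, [15.4, 16.0], [0.6229, -0.0855, 0.084])
cheek
   (209.4, 201.3, [7.0, 18.2], [0.5742, 0.2957, 0.148])
   (216.5, 196.2, [8.0, 11.9], [0.5858, 0.2802, 0.148])
   (221.0, 190.8, [5.7, 19.3], [0.5979, 0.2705, 0.148])
rack ((617.4108276367188, -17.455322265625), (75.29277801513672, 219.51705932617188), 5.548668384552002)Traceback (most recent call last):
  File "<stdin>", line 14, in <module>
  File "<stdin>", line 10, in rect
    return _wrapfunc(a, 'argmax', axis=axis, out=out, **kwds)
    return bound(*args, **kwds)
ValueError: attempt to get argmax of an empty sequence
```

```bash
python3 - <<'E'
from h import *
for n in ("top","side"):
    d=dict(np.load(n+"0.npz")); P=cloud(d); g=d["image"].astype(int)
    print(n)
    def rect(m,h):
        m=cv2.morphologyEx(m.astype(np.uint8),cv2.MORPH_OPEN,np.ones((3,3)))
        k,l,st,ce=cv2.connectedComponentsWithStats(m)
        if k<2: return None
        i=1+np.argmax(st[1:,4]); v=np.argwhere(l==i)[:,::-1]
        return cv2.minAreaRect(np.array([ray(d,a,b,h)[:2]*1000 for a,b in v],np.float32))
    if n=="side":
        for nm,(lo,hi,x,y,h) in dict(hub=(.05,.062,(.2,.7),(-.42,-.17),.054),spig=(.078,.1,(.54,.7),(-.2,.12),.084)).items():
            print(nm); [print("  ",b) for b in blobs(d,P,band(P,lo,hi,x,y),h,15)]
    for t in (50,60,70): print("mat",t,rect((g.max(-1)<t)&band(P,-.02,.03,(.3,.75),(-.4,-.1)),.004))
    B=band(P,.008,.03,(.35,.7),(.05,.35))
    print("press",B.sum(),rect(B,.016))
    for t in (80,95,110):
        print("nest",t,blobs(d,P,cv2.morphologyEx(((g.max(-1)<t)&B).astype(np.uint8),cv2.MORPH_OPEN,np.ones((3,3))),.016,300))
d=dict(np.load("top0.npz")); P=cloud(d)
for u,v in [(247,227),(235,200),(270,240),(190,165),(185,155),(195,148),(175,162),(415,240),(300,300)]: print(u,v,P[v,u].round(3),d["image"][v,u])
a=cv2.resize(d["image"][120:280,150:310],(400,400),interpolation=cv2.INTER_CUBIC)
s=dict(np.load("side0.npz"))["image"]
b=cv2.resize(s[190:350,280:440],(400,400),interpolation=cv2.INTER_CUBIC)
cv2.imwrite("pics/c1.png",np.hstack([a,b]))
E
```

```text
top
mat 50 None
mat 60 None
mat 70 ((379.0549011230469, -195.2225799560547), (61.740875244140625, 24.04154396057129), 79.45269012451172)
press 4503 ((531.1259765625, 230.46246337890625), (194.81065368652344, 103.65728759765625), 43.6954345703125)
nest 80 []
nest 95 []
nest 110 []
side
hub
   (372.1, 397.2, [16.6, 18.2], [0.6072, -0.2717, 0.054])
   (324.7, 387.9, [15.0, 18.0], [0.514, -0.2467, 0.054])
   (269.1, 387.8, [15.7, 17.8], [0.4022, -0.2447, 0.054])
   (211.6, 378.9, [13.9, 17.7], [0.2827, -0.2193, 0.054])
spig
   (372.9, 323.3, [13.3, 16.7], [0.6243, -0.091, 0.084])
   (366.9, 302.9, [12.5, 15.9], [0.617, -0.0214, 0.084])
mat 50 ((506.7474365234375, -254.19357299804688), (139.6194305419922, 298.314697265625), 80.10751342773438)
mat 60 ((506.67523193359375, -254.0885009765625), (141.1949005126953, 299.44580078125), 80.09337615966797)
mat 70 ((507.0687255859375, -253.63735961914062), (142.90625, 300.2819519042969), 79.93024444580078)
press 2730 ((531.2396850585938, 228.3333740234375), (206.21347045898438, 114.52413940429688), 43.63599395751953)
nest 80 []
nest 95 []
nest 110 [(327.0, 260.6, [15.5, 26.9], [0.5315, 0.2395, 0.016])]
247 227 [0.53  0.232 0.015] [116 113 113]
235 200 [0.598 0.263 0.017] [142 135 127]
270 240 [0.498 0.173 0.02 ] [183 174 163]
190 165 [0.689 0.384 0.001] [116 130 141]
185 155 [0.632 0.298 0.331] [60 61 60]
195 148 [0.645 0.281 0.329] [55 56 56]
175 162 [0.617 0.314 0.336] [187 184 186]
415 240 [ 0.504 -0.192  0.002] [69 69 68]
300 300 [ 0.349  0.097 -0.004] [104 111 110]
```

View pics/c1.png

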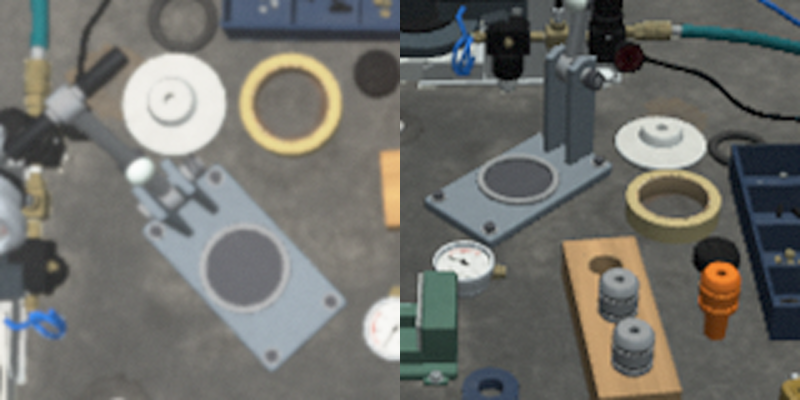

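The crop shows the nest ring at crop (245,268), which is top pixel (248,227). The right half of the black T-handle runs from crop (70,100) to (122,52). The two grey spigots in the rack are clearly distinct from the orange one. I'll start with the hub nearest the robot.

move_arm:
  deltas:
    - [0.825,-0.725,0,0,0,0]
    - [0.825,-0.725,0,0,0,0]
    - [0.825,-0.725,0,0,0,0]
    - [0.825,-0.725,0,0,0,0]
    - [0.825,-0.725,0,0,0,0]
  grip: 0.7

```text
t: 0.72
eef_pos: [0.2781, -0.4233, 0.2312]
tool_rot: [-3.141, 0.0, 0.25]
ft_force: [-0.0, -0.2, 0.4]
opening: 0.0599
grasp_force: 0.0
```

move_arm:
  deltas:
    - [0.825,-0.725,0.2,0,0,-0.332]
    - [0.825,-0.725,0.2,0,0,-0.332]
    - [0.825,-0.725,0.2,0,0,-0.332]
    - [0.825,-0.725,0.2,0,0,-0.332]
    - [0.825,-0.725,0.2,0,0,-0.332]
    - [0.825,-0.725,0.2,0,0,-0.332]
    - [0.825,-0.725,0.2,0,0,-0.332]
    - [0.825,-0.725,0.2,0,0,-0.332]
    - [0.825,-0.725,0.2,0,0,-0.332]
    - [0.825,-0.725,0.2,0,0,-0.332]
    - [0.825,-0.725,0.2,0,0,-0.332]
    - [0.825,-0.725,0.2,0,0,-0.332]
    - [0.825,-0.725,0.2,0,0,-0.332]

```text
t: 2.35
eef_pos: [0.4018, -0.2448, 0.1912]
tool_rot: [-3.142, -0.0, 2.329]
ft_force: [-0.0, -0.6, 0.6]
opening: 0.0598
grasp_force: 0.0
```

```bash
cat >> h.py <<'E'
def plan(*goals, start=None):
    """goals (x,y,z,yaw); prints units per call from the present pose"""
    s=ctrl.get_state(); p=np.array(s["eef_pos"]); yaw=s["tool_rot"][2]
    print("t",round(s["t"],2),"pos",p.round(4),"rot",np.round(s["tool_rot"],3),"open",round(s["opening"],4))
    if start is not None: p,yaw=np.array(start[:3]),start[3]
    for g in goals:
        d=np.array(g[:3])-p; c,n=np.cos(yaw),np.sin(yaw); w=(g[3]-yaw+np.pi)%(2*np.pi)-np.pi
        print(g,"->",np.round([(c*d[0]+n*d[1])/.2,(n*d[0]-c*d[1])/.2,-d[2]/.2,-w/(2*np.pi)],4),"rows",max(np.linalg.norm(d)/.0625,abs(w)/.187).round(1))
        p,yaw=np.array(g[:3]),g[3]
Y,Y2=.762,2.333
E
python3 - <<'E'
from h import *
d=dict(np.load("top0.npz")); g=d["image"].astype(int)
sub=np.zeros((480,640),np.uint8); sub[205:250,225:270]=1
for t in (118,122,126):
    m=((g.max(-1)<t)&(sub>0)).astype(np.uint8); m=cv2.morphologyEx(m,cv2.MORPH_OPEN,np.ones((5,5)))
    print(t,blobs(d,None,m,.016,300))
d=dict(np.load("side0.npz")); g=d["image"].astype(int)
sub=np.zeros((480,640),np.uint8); sub[248:276,306:350]=1
for t in (105,115,125):
    m=((g.max(-1)<t)&(sub>0)).astype(np.uint8); m=cv2.morphologyEx(m,cv2.MORPH_OPEN,np.ones((5,5)))
    print(t,blobs(d,None,m,.016,200))
plan((.402,-.244,.02,Y2),(.402,-.244,.06,Y2),(.402,-.244,.06,Y),(.402,-.244,.02,Y))
E
```

```text
118 []
122 [(247.5, 226.6, [27.7, 28.7], [0.5312, 0.2305, 0.016])]
126 [(247.4, 226.6, [28.5, 28.9], [0.5311, 0.2309, 0.016])]
105 [(327.1, 260.7, [15.0, 27.2], [0.5316, 0.2393, 0.016])]
115 [(326.9, 260.7, [15.7, 27.2], [0.5312, 0.2393, 0.016])]
125 [(327.0, 260.6, [16.1, 27.4], [0.5315, 0.2398, 0.016])]
t 2.35 pos [ 0.4018 -0.2448  0.1912] rot [-3.142 -0.     2.329] open 0.0598
(0.402, -0.244, 0.02, 2.333) -> [ 2.000e-03  3.300e-03  8.562e-01 -6.000e-04] rows 2.7
(0.402, -0.244, 0.06, 2.333) -> [ 0.   0.  -0.2 -0. ] rows 0.6Traceback (most recent call last):
  File "<stdin>", line 12, in <module>
  File "h.py", line 28, in plan
    print(g,"->",np.round([(c*d[0]+n*d[1])/.2,(n*d[0]-c*d[1])/.2,-d[2]/.2,-w/(2*np.pi)],4),"rows",max(np.linalg.norm(d)/.0625,abs(w)/.187).round(1))
                                                                                                  ^^^^^^^^^^^^^^^^^^^^^^^^^^^^^^^^^^^^^^^^^^^^^^
AttributeError: 'float' object has no attribute 'round'
```

move_arm:
  deltas:
    - [0,0.003,0.855,0,0,0]
    - [0,0.003,0.855,0,0,0]
    - [0,0.003,0.855,0,0,0]
    - [0,0.003,0.855,0,0,0]
    - [0,0.003,0.855,0,0,0]

```text
t: 2.98
eef_pos: [0.403, -0.2444, 0.0214]
tool_rot: [3.141, 0.001, 2.332]
ft_force: [0.6, -0.0, 0.5]
opening: 0.0598
grasp_force: 0.0
```

move_arm:
  deltas:
    - [0,0,0,0,0,0]
    - [0,0,0,0,0,0]
    - [0,0,0,0,0,0]
    - [0,0,0,0,0,0]
    - [0,0,0,0,0,0]
  grip: 0
  squeeze: 25

```text
t: 3.6
eef_pos: [0.4036, -0.2447, 0.0225]
tool_rot: [3.141, 0.004, 2.333]
ft_force: [-1.9, -1.0, 6.9]
opening: 0.0368
grasp_force: 24.3
```

move_arm:
  deltas:
    - [0,0,0,0,0,0]
    - [0,0,0,0,0,0]
    - [0,0,0,0,0,0]
  grip: 0.7

```text
t: 3.98
eef_pos: [0.4025, -0.2439, 0.0206]
tool_rot: [3.141, 0.001, 2.333]
ft_force: [-0.2, 0.2, 0.4]
opening: 0.0601
grasp_force: 0.0
```

move_arm:
  deltas:
    - [0,0,-0.22,0,0,0]
    - [0,0,-0.22,0,0,0.25]
    - [0,0,-0.22,0,0,0.25]
    - [0,0,-0.22,0,0,0.25]
    - [0,0,-0.22,0,0,0.25]
    - [0,0,-0.22,0,0,0.25]
    - [0,0,-0.22,0,0,0.25]
    - [0,0,-0.22,0,0,0.25]
    - [0,0,-0.22,0,0,0.25]
    - [0,0,-0.22,0,0,0.25]
    - [0,0,0,0,0,0.25]
    - [0,0,0,0,0,0.25]

```text
t: 5.48
eef_pos: [0.4003, -0.2425, 0.0183]
tool_rot: [-3.136, 0.001, 0.762]
ft_force: [-0.2, 0.1, -0.3]
opening: 0.0597
grasp_force: 0.0
```

move_arm:
  deltas:
    - [0,0,0,0,0,0]
    - [0,0,0,0,0,0]
    - [0,0,0,0,0,0]
    - [0,0,0,0,0,0]
    - [0,0,0,0,0,0]
  grip: 0
  squeeze: 50

```text
t: 6.1
eef_pos: [0.4028, -0.2441, 0.0214]
tool_rot: [3.14, -0.0, 0.762]
ft_force: [-1.5, 0.9, 8.9]
opening: 0.0362
grasp_force: 51.1
```

```bash
sed -i 's/max(np.linalg.norm(d)\/.0625,abs(w)\/.187).round(1)/round(max(np.linalg.norm(d)\/.0625,abs(w)\/.187),1)/' h.py; python3 - <<'E'
from h import *
plan((.402,-.244,.2,Y),(.4665,-.006,.2,Y),(.531,.232,.2,Y),(.531,.232,.034,Y))
E
```

```text
t 6.1 pos [ 0.4028 -0.2441  0.0214] rot [ 3.14  -0.     0.762] open 0.0362
(0.402, -0.244, 0.2, 0.762) -> [-0.0026 -0.0035 -0.8929 -0.    ] rows 2.9
(0.4665, -0.006, 0.2, 0.762) -> [ 1.0549 -0.6383 -0.     -0.    ] rows 3.9
(0.531, 0.232, 0.2, 0.762) -> [ 1.0549 -0.6383 -0.     -0.    ] rows 3.9
(0.531, 0.232, 0.034, 0.762) -> [ 0.    0.    0.83 -0.  ] rows 2.7
```

move_arm:
  deltas:
    - [0,0,-0.3,0,0,0]
    - [0,0,-0.6,0,0,0]
    - [0,0,-0.9,0,0,0]
    - [0,0,-0.9,0,0,0]

```text
t: 6.6
eef_pos: [0.4049, -0.2455, 0.2051]
tool_rot: [3.131, -0.002, 0.762]
ft_force: [0.7, -0.4, -2.0]
opening: 0.0363
grasp_force: 51.5
```

move_arm:
  deltas:
    - [0.2,-0.12,0,0,0,0]
    - [0.45,-0.27,0,0,0,0]
    - [0.703,-0.425,0,0,0,0]

```text
t: 6.98
eef_pos: [0.4447, -0.0837, 0.1993]
tool_rot: [-3.14, 0.001, 0.761]
ft_force: [0.7, -0.1, -2.4]
opening: 0.0359
grasp_force: 51.5
```

move_arm:
  deltas:
    - [0.25,-0.15,0,0,0,0]
    - [0.5,-0.3,0,0,0,0]
    - [0.703,-0.425,0,0,0,0]

```text
t: 7.35
eef_pos: [0.4877, 0.0754, 0.1991]
tool_rot: [-3.141, 0.001, 0.763]
ft_force: [-0.0, -0.8, -2.0]
opening: 0.0363
grasp_force: 51.5
```

move_arm:
  deltas:
    - [0.25,-0.15,0,0,0,0]
    - [0.45,-0.27,0,0,0,0]
    - [0.6,-0.36,0,0,0,0]
    - [0.703,-0.425,0,0,0,0]
    - [0.703,-0.425,0,0,0,0]
    - [0.703,-0.425,0.4,0,0,0]
    - [0.703,-0.425,0.7,0,0,0]
    - [0.703,-0.425,0.7,0,0,0]
    - [0.703,-0.425,0.7,0,0,0]

```text
t: 8.48
eef_pos: [0.5312, 0.2311, 0.0602]
tool_rot: [-3.141, 0.002, 0.761]
ft_force: [-0.0, 0.2, -1.8]
opening: 0.0358
grasp_force: 51.5
```

```bash
python3 - <<'E'
from h import *
plan((.531,.232,.034,Y))
for n,(u,v) in dict(top=(250,225),side=(330,260)).items():
    d=optics.get_image(n); np.savez(n+"1.npz",**d)
    c=cv2.resize(d["image"][v-50:v+50,u-50:u+50],(400,400),interpolation=cv2.INTER_CUBIC)
    a=c if n=="top" else np.hstack([a,c])
cv2.imwrite("pics/c2.png",a)
E
```

```text
t 8.47 pos [0.5312 0.2311 0.0602] rot [-3.141e+00  2.000e-03  7.610e-01] open 0.0358
(0.531, 0.232, 0.034, 0.762) -> [ 2.30e-03 -4.10e-03  1.31e-01 -1.00e-04] rows 0.4
```

View pics/c2.png

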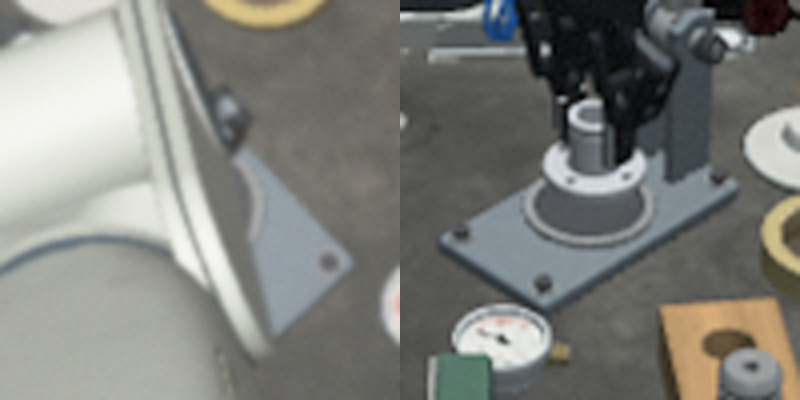

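The hub hangs about 26 mm above the nest, side crop (597,165) over the ring at (590,205). I'll check the lateral offset numerically.

```bash
python3 - <<'E'
from h import *
d=dict(np.load("side1.npz")); g=d["image"].astype(int)
for v in range(249,260): print(v,''.join('%4d'%x for x in g[v,308:352].min(-1)))
for u,v in ((327,252),(330,252)): print(ray(d,u,v,.055))
E
```

```text
249   74  76  73  74  72  78  81  92 178 211 209 205 206 172 101  74  85  91  98  99 104 107  77  58  78  52  16  15  13  64 165 207 194 124  99 112 129 121  75  53  61  64  63  64
250   73  76  74  76  81  82  86 117 189 211 209 205 207 157  89  76  83  91  97 100 105 106  76  54  77  51  11  16  91 160 203 210 210 158 125 133 132 119  76  50  62  65  62  66
251   75  76  79  81  82  87  88 122 190 211 207 205 207 178 110  74  85  91  97 101 106 108  86  65  77  67  67 152 187 205 211 206 210 162 128 130 132 120  77  49  63  64  65  63
252   77  80  82  86  86  88  90 102 176 209 208 207 206 201 165 107  80  86  96  99 103 106 100  93  83  99 154 205 213 210 208 208 198 151 125 129 132 120  73  50  64  62  63  59
253   78  82  81  86  88  89  87  82 136 191 210 209 204 210 202 182 149 119 104  96  97 102 110 124 153 178 203 181 147 161 197 211 169 130 129 129 130 120  75  52  61  63  64  76
254   82  81  84  85  88  87 103 117  99 145 197 210 209 183 153 165 188 186 180 178 175 176 182 187 200 210 214 174 127 165 202 189 133 118 127 130 132 111  63  51  61  62  66 105
255   82  81  
[... 260 characters left out ...]
207 210 210 211 215 208 188 162 128 103 130 139 133 131 131 132 125 116 118 128 132 131
257   81  85 107 120 147 162 136  89  81  83  75  76 102 125 153 174 189 197 208 212 211 210 213 210 197 186 171 152 132 106  89  80 139 157 143 133 128 129 129 131 133 130 131 130
258   99 114 129 144 156 154 103  74  80  84  81  80  79  79  91 110 127 140 152 157 159 157 157 152 140 128 111 102  99  96  86  68 111 150 152 136 128 128 131 129 130 129 128 129
259  126 131 119 143 163 128  83  81  83  85  84  82  82  81  84  84  88  90  91  96  96  96  96  96 100 100  99  95  90  89  86  79  87 139 159 127 122 130 132 130 130 130 127 128
[0.53083931 0.22581688 0.055     ]
[0.53898882 0.22567687 0.055     ]
```

move_arm:
  deltas:
    - [0,-0.008,0.04,0,0,0]
    - [0,-0.008,0.07,0,0,0]
    - [0,-0.008,0.09,0,0,0]
    - [0,-0.008,0.11,0,0,0]
    - [0,-0.008,0.12,0,0,0]
    - [0,-0.008,0.13,0,0,0]
    - [0,-0.008,0.13,0,0,0]
    - [0,-0.008,0.13,0,0,0]

```text
t: 9.57
eef_pos: [0.5299, 0.2321, 0.0369]
tool_rot: [3.141, 0.001, 0.763]
ft_force: [-10.4, -10.2, 30.0]
opening: 0.0362
grasp_force: 55.2
```

move_arm:
  deltas:
    - [0,0,-0.03,0,0,0]
    - [-0.015,0,-0.03,0,0,0]
    - [-0.015,0,-0.02,0,0,0]
    - [-0.015,0,-0.01,0,0,0]
    - [-0.015,0,-0.005,0,0,0]
    - [-0.015,0,-0.005,0,0,0]

```text
t: 10.32
eef_pos: [0.528, 0.231, 0.035]
tool_rot: [-3.141, 0.0, 0.762]
ft_force: [-0.1, 0.2, -2.5]
opening: 0.0361
grasp_force: 50.7
```

move_arm:
  deltas:
    - [0,0,0.005,0,0,0]
    - [0,0,0.01,0,0,0]
    - [0,0,0.01,0,0,0]

```text
t: 10.7
eef_pos: [0.5284, 0.2311, 0.0337]
tool_rot: [3.141, -0.001, 0.762]
ft_force: [-1.3, 1.0, 2.2]
opening: 0.036
grasp_force: 51.1
```

move_arm:
  deltas:
    - [0,0,0,0,0,0]
    - [0,0,0,0,0,0]
    - [0,0,0,0,0,0]
    - [0,0,0,0,0,0]
  grip: 0.7

```text
t: 11.2
eef_pos: [0.5281, 0.231, 0.0333]
tool_rot: [-3.142, -0.0, 0.762]
ft_force: [0.4, -0.0, 0.7]
opening: 0.0598
grasp_force: 0.0
```

move_arm:
  deltas:
    - [0,0,-0.3,0,0,0]
    - [0,0,-0.6,0,0,0]
    - [0,0,-0.9,0,0,0]
    - [0,0,-0.9,0,0,0]

```text
t: 11.7
eef_pos: [0.5311, 0.2322, 0.2187]
tool_rot: [3.138, -0.009, 0.762]
ft_force: [-0.4, 0.1, 0.0]
opening: 0.0598
grasp_force: 0.0
```

```bash
python3 - <<'E'
from h import *
plan((.5725,.11,.2,Y2),(.617,-.0175,.13,Y2),(.617,-.0175,.05,Y2),(.617,-.0175,.05,Y),(.617,-.0175,.2,Y),(.528,.231,.2,Y))
E
```

```text
t 11.7 pos [0.5311 0.2322 0.2187] rot [ 3.138 -0.009  0.762] open 0.0598
(0.5725, 0.11, 0.2, 2.333) -> [-0.272   0.585   0.0933 -0.25  ] rows 8.4
(0.617, -0.0175, 0.13, 2.333) -> [-0.6148 -0.2793  0.35   -0.    ] rows 2.4
(0.617, -0.0175, 0.05, 2.333) -> [ 0.   0.   0.4 -0. ] rows 1.3
(0.617, -0.0175, 0.05, 0.762) -> [ 0.    0.   -0.    0.25] rows 8.4
(0.617, -0.0175, 0.2, 0.762) -> [ 0.    0.   -0.75 -0.  ] rows 2.4
(0.528, 0.231, 0.2, 0.762) -> [ 0.5358 -1.2061 -0.     -0.    ] rows 4.2
```

move_arm:
  deltas:
    - [-0.268,0.603,0,0,0,0]
    - [-0.268,0.603,0,0,0,0]
    - [-0.268,0.603,0,0,0,0]

```text
t: 12.08
eef_pos: [0.5729, 0.1034, 0.2121]
tool_rot: [-3.141, 0.002, 0.758]
ft_force: [-0.0, 0.7, -0.6]
opening: 0.0598
grasp_force: 0.0
```

move_arm:
  deltas:
    - [-0.268,0.603,0.1,0,0,-0.25]
    - [-0.268,0.603,0.2,0,0,-0.25]
    - [-0.268,0.603,0.3,0,0,-0.25]
    - [-0.268,0.603,0.3,0,0,-0.25]
    - [-0.268,0.603,0.3,0,0,-0.25]
    - [-0.268,0.603,0.3,0,0,-0.25]
    - [-0.268,0.603,0.3,0,0,-0.25]
    - [-0.268,0.603,0.3,0,0,-0.25]
    - [-0.268,0.603,0.3,0,0,-0.25]
    - [-0.268,0.603,0.3,0,0,-0.25]
    - [-0.268,0.603,0.3,0,0,-0.25]

```text
t: 13.45
eef_pos: [0.6167, -0.0171, 0.1527]
tool_rot: [-3.141, -0.001, 2.332]
ft_force: [0.5, 0.8, -0.1]
opening: 0.06
grasp_force: 0.0
```

```bash
python3 - <<'E'
from h import *
plan((.617,-.0175,.05,Y2))
d=optics.get_image("side"); P=cloud(d)
[print(b) for b in blobs(d,P,band(P,.078,.1,(.54,.7),(-.2,.12)),.084,15)]
c=cv2.resize(d["image"][210:370,280:440],(480,480),interpolation=cv2.INTER_CUBIC); cv2.imwrite("pics/c3.png",c)
E
```

```text
t 13.45 pos [ 0.6167 -0.0171  0.1527] rot [-3.141e+00 -1.000e-03  2.332e+00] open 0.06
(0.617, -0.0175, 0.05, 2.333) -> [-2.600e-03 -3.000e-04  5.136e-01 -2.000e-04] rows 1.6
(372.7, 323.4, [13.5, 16.5], [0.6239, -0.0912, 0.084])
(366.9, 302.9, [12.4, 16.0], [0.6169, -0.0213, 0.084])
```

View pics/c3.png

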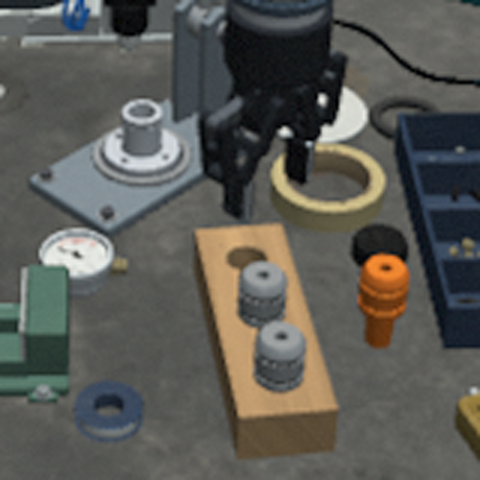

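The hub sits flat inside the nest ring at crop (142,135). The gripper hovers over the middle spigot at (262,290).

move_arm:
  deltas:
    - [0,0,0.25,0,0,0]
    - [0,0,0.45,0,0,0]
    - [0,0,0.515,0,0,0]
    - [0,0,0.515,0,0,0]

```text
t: 14.0
eef_pos: [0.6169, -0.0175, 0.05]
tool_rot: [-3.141, -0.001, 2.332]
ft_force: [0.6, -0.2, 0.4]
opening: 0.0599
grasp_force: 0.0
```

move_arm:
  deltas:
    - [0,0,0,0,0,0]
    - [0,0,0,0,0,0]
    - [0,0,0,0,0,0]
    - [0,0,0,0,0,0]
    - [0,0,0,0,0,0]
  grip: 0
  squeeze: 25

```text
t: 14.62
eef_pos: [0.6183, -0.0177, 0.0521]
tool_rot: [3.14, 0.002, 2.333]
ft_force: [-0.1, -1.1, 6.7]
opening: 0.0373
grasp_force: 25.4
```

move_arm:
  deltas:
    - [0,0,0,0,0,0]
    - [0,0,0,0,0,0]
    - [0,0,0,0,0,0]
  grip: 0.7

```text
t: 15.0
eef_pos: [0.617, -0.0175, 0.0503]
tool_rot: [-3.142, -0.0, 2.333]
ft_force: [0.2, -0.1, -0.4]
opening: 0.0597
grasp_force: 0.0
```

move_arm:
  deltas:
    - [0,0,0,0,0,0.25]
    - [0,0,0,0,0,0.25]
    - [0,0,0,0,0,0.25]
    - [0,0,0,0,0,0.25]
    - [0,0,0,0,0,0.25]
    - [0,0,0,0,0,0.25]
    - [0,0,0,0,0,0.25]
    - [0,0,0,0,0,0.25]
    - [0,0,0,0,0,0.25]
    - [0,0,0,0,0,0.25]
    - [0,0,0,0,0,0.25]

```text
t: 16.38
eef_pos: [0.617, -0.0175, 0.0503]
tool_rot: [-3.141, 0.0, 0.763]
ft_force: [0.3, 0.2, 0.1]
opening: 0.0597
grasp_force: 0.0
```

move_arm:
  deltas:
    - [0,0,0,0,0,0]
    - [0,0,0,0,0,0]
    - [0,0,0,0,0,0]
    - [0,0,0,0,0,0]
    - [0,0,0,0,0,0]
  grip: 0
  squeeze: 50

```text
t: 17.0
eef_pos: [0.6171, -0.0175, 0.0506]
tool_rot: [3.142, -0.0, 0.762]
ft_force: [-2.6, 0.9, 6.4]
opening: 0.0364
grasp_force: 49.9
```

move_arm:
  deltas:
    - [0,0,-0.3,0,0,0]
    - [0,0,-0.6,0,0,0]
    - [0,0,-0.6,0,0,0]
    - [0,0,-0.6,0,0,0]

```text
t: 17.5
eef_pos: [0.6162, -0.0175, 0.1693]
tool_rot: [-3.141, 0.001, 0.762]
ft_force: [-0.1, -0.4, -3.2]
opening: 0.0365
grasp_force: 51.5
```

```bash
python3 - <<'E'
from h import *
plan((.528,.231,.17,Y),(.528,.231,.09,Y))
E
```

```text
t 17.5 pos [ 0.6162 -0.0175  0.1693] rot [-3.141e+00  1.000e-03  7.620e-01] open 0.0365
(0.528, 0.231, 0.17, 0.762) -> [ 0.5387 -1.2036 -0.0034  0.    ] rows 4.2
(0.528, 0.231, 0.09, 0.762) -> [ 0.   0.   0.4 -0. ] rows 1.3
```

move_arm:
  deltas:
    - [0.1,-0.22,0,0,0,0]
    - [0.22,-0.5,0,0,0,0]
    - [0.268,-0.603,0,0,0,0]

```text
t: 17.88
eef_pos: [0.5694, 0.1088, 0.1674]
tool_rot: [-3.138, 0.005, 0.764]
ft_force: [0.2, -0.9, -2.6]
opening: 0.0364
grasp_force: 51.6
```

move_arm:
  deltas:
    - [0.12,-0.27,0,0,0,0]
    - [0.22,-0.5,0,0,0,0]
    - [0.268,-0.603,0,0,0,0]
    - [0.268,-0.603,0,0,0,0]
    - [0.268,-0.603,0.1,0,0,0]
    - [0.268,-0.603,0.2,0,0,0]
    - [0.268,-0.603,0.27,0,0,0]
    - [0.268,-0.603,0.27,0,0,0]
    - [0.268,-0.603,0.27,0,0,0]

```text
t: 19.0
eef_pos: [0.5285, 0.2308, 0.1165]
tool_rot: [3.141, -0.0, 0.762]
ft_force: [-0.3, -0.5, -3.2]
opening: 0.0365
grasp_force: 51.6
```

move_arm:
  deltas:
    - [0,0,0.04,0,0,0]
    - [0,0,0.08,0,0,0]
    - [0,0,0.1,0,0,0]
    - [0,0,0.12,0,0,0]
    - [0,0,0.12,0,0,0]

```text
t: 19.62
eef_pos: [0.5279, 0.2309, 0.092]
tool_rot: [-3.141, 0.001, 0.762]
ft_force: [-0.3, 0.3, -2.1]
opening: 0.0366
grasp_force: 51.6
```

move_arm:
  deltas:
    - [0,0,0.03,0,0,0]
    - [0,0,0.05,0,0,0]
    - [0,0,0.06,0,0,0]
    - [0,0,0.068,0,0,0]
    - [0,0,0.073,0,0,0]
    - [0,0,0.073,0,0,0]

```text
t: 20.38
eef_pos: [0.5282, 0.2311, 0.0778]
tool_rot: [3.142, -0.0, 0.762]
ft_force: [0.9, 1.0, -2.4]
opening: 0.0367
grasp_force: 51.6
```

move_arm:
  deltas:
    - [0,0,0,0,0,0]
    - [0,0,0,0,0,0]
    - [0,0,0,0,0,0]
    - [0,0,0,0,0,0]
  grip: 0.7

```text
t: 20.88
eef_pos: [0.5281, 0.231, 0.0778]
tool_rot: [3.142, -0.0, 0.762]
ft_force: [-0.4, -1.2, 0.1]
opening: 0.0596
grasp_force: 0.0
```

move_arm:
  deltas:
    - [0,0,-0.3,0,0,0]
    - [0,0,-0.6,0,0,0]
    - [0,0,-0.9,0,0,0]
    - [0,0,-1,0,0,0]
    - [0,0,-1,0,0,0]

```text
t: 21.5
eef_pos: [0.529, 0.2313, 0.2797]
tool_rot: [3.14, -0.004, 0.762]
ft_force: [-0.8, 0.1, -0.7]
opening: 0.0599
grasp_force: 0.0
```

```bash
python3 - <<'E'
from h import *
plan((.60,.25,.40,Y2),(.646,.292,.37,Y2),(.646,.292,.31,Y2))
d=optics.get_image("side"); P=cloud(d)
[print(b) for b in blobs(d,P,band(P,.09,.13,(.48,.57),(.17,.28)),.111,15)]
# handle: dark points near bar height
for n in ("top0","side0"):
    e=dict(np.load(n+".npz")); Q=cloud(e); m=band(Q,.29,.36,(.58,.69),(.24,.38))&(e["image"].max(-1)<90)
    q=Q[m]; 
    q=q[~np.isnan(q).any(1)]; print(n,len(q),q.mean(0) if len(q) else "", q.min(0) if len(q) else "", q.max(0) if len(q) else "")
c=cv2.resize(d["image"][150:310,250:410],(480,480),interpolation=cv2.INTER_CUBIC); cv2.imwrite("pics/c4.png",c)
E
```

```text
t 21.5 pos [0.529  0.2313 0.2797] rot [ 3.14  -0.004  0.762] open 0.0599
(0.6, 0.25, 0.4, 2.333) -> [ 0.3214  0.1776 -0.6017 -0.25  ] rows 8.4
(0.646, 0.292, 0.37, 2.333) -> [-0.0069  0.3114  0.15   -0.    ] rows 1.1
(0.646, 0.292, 0.31, 2.333) -> [ 0.   0.   0.3 -0. ] rows 1.0
(326.5, 236.8, [15.1, 15.4], [0.5289, 0.2163, 0.111])
top0 389 [0.61875777 0.31464382 0.32882271] [0.58020165 0.27228373 0.29284461] [0.66229578 0.35768381 0.33501212]
side0 231 [0.62055859 0.3077369  0.32316562] [0.58180975 0.26747848 0.29071592] [0.66215084 0.35862181 0.33639972]
```

View pics/c4.png

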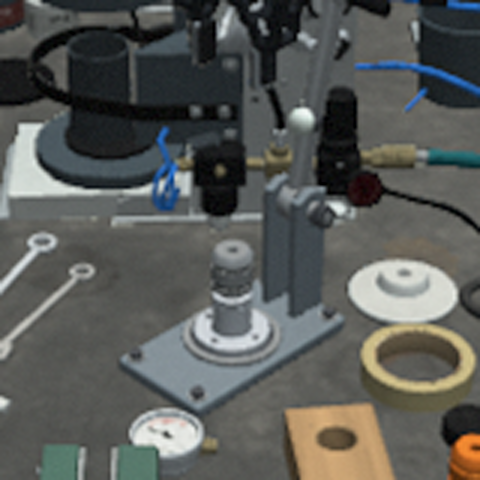

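The spigot stands loose in the hub bore at crop (233,270). The handle is at the top, near (300,60). Next I go above the right half of the handle.

move_arm:
  deltas:
    - [0,0,-0.3,0,0,0]
    - [0,0,-0.6,0,0,-0.03]
    - [0.2,0.06,-0.6,0,0,-0.25]
    - [0.4,0.12,-0.6,0,0,-0.25]
    - [0.622,0.186,-0.6,0,0,-0.25]
    - [0.622,0.186,-0.6,0,0,-0.25]
    - [0.622,0.186,-0.6,0,0,-0.25]
    - [0.622,0.186,-0.6,0,0,-0.25]
    - [0.622,0.186,-0.6,0,0,-0.25]
    - [0.622,0.186,-0.6,0,0,-0.25]
    - [0.622,0.186,-0.6,0,0,-0.25]
    - [0.622,0.186,-0.6,0,0,-0.25]
    - [0.622,0.186,-0.6,0,0,-0.25]

```text
t: 23.18
eef_pos: [0.6437, 0.2899, 0.3971]
tool_rot: [-3.141, -0.0, 2.332]
ft_force: [0.2, 0.4, -0.5]
opening: 0.0597
grasp_force: 0.0
```

```bash
python3 - <<'E'
from h import *
plan((.6438,.290,.304,Y2))
d=optics.get_image("side")
c=cv2.resize(d["image"][120:280,280:440],(480,480),interpolation=cv2.INTER_CUBIC); cv2.imwrite("pics/c5.png",c)
E
```

```text
t 23.18 pos [0.6437 0.2899 0.3971] rot [-3.141 -0.     2.332] open 0.0597
(0.6438, 0.29, 0.304, 2.333) -> [ 1.000e-04  6.000e-04  4.653e-01 -2.000e-04] rows 1.5
```

View pics/c5.png

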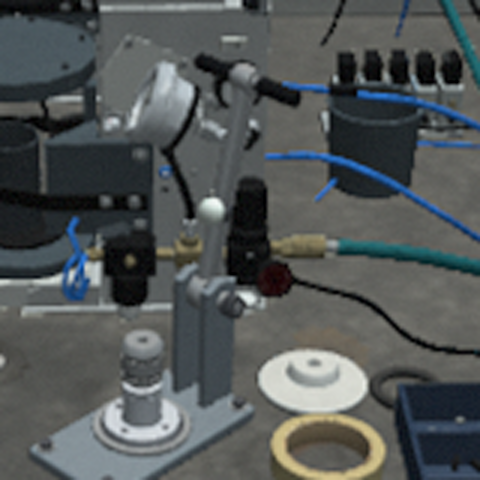

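The handle's right half is at crop (250–298, 80–97), clear of everything. The gripper is just above the crop. I'll descend astride the handle.

move_arm:
  deltas:
    - [0,0,0.2,0,0,0]
    - [0,0,0.3,0,0,0]
    - [0,0,0.4,0,0,0]
    - [0,0,0.47,0,0,0]
    - [0,0,0.47,0,0,0]

```text
t: 23.85
eef_pos: [0.6434, 0.2898, 0.3026]
tool_rot: [-3.14, -0.001, 2.333]
ft_force: [0.1, -0.6, 0.4]
opening: 0.0598
grasp_force: 0.0
```

```bash
python3 - <<'E'
from h import *
plan((.6438,.290,.304,Y2))
d=optics.get_image("side")
c=cv2.resize(d["image"][80:200,290:410],(480,480),interpolation=cv2.INTER_CUBIC); cv2.imwrite("pics/c6.png",c)
E
```

```text
t 23.85 pos [0.6434 0.2898 0.3026] rot [-3.140e+00 -1.000e-03  2.333e+00] open 0.0598
(0.6438, 0.29, 0.304, 2.333) -> [-0.0006  0.002  -0.0071 -0.    ] rows 0.0
```

View pics/c6.png

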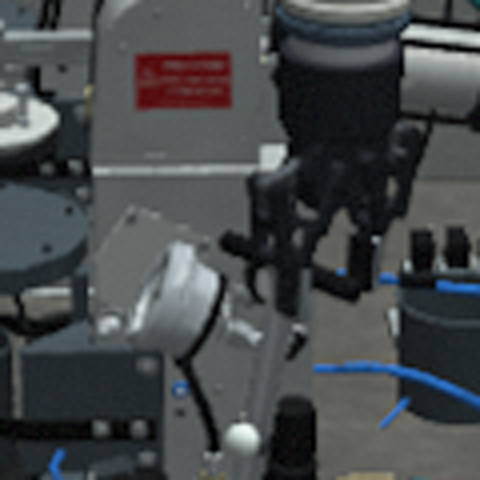

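The fingers straddle the right half of the bar (bar end at crop (350,290)). Closing.

move_arm:
  deltas:
    - [0,0,0,0,0,0]
    - [0,0,0,0,0,0]
    - [0,0,0,0,0,0]
    - [0,0,0,0,0,0]
    - [0,0,0,0,0,0]
    - [0,0,0,0,0,0]
  grip: 0
  squeeze: 90

```text
t: 24.65
eef_pos: [0.6443, 0.2902, 0.3048]
tool_rot: [3.14, 0.001, 2.333]
ft_force: [1.1, 1.0, 5.6]
opening: 0.0134
grasp_force: 88.1
```

move_arm:
  deltas:
    - [0,-0.098,-0.018,0,0,0]
    - [0,-0.198,-0.026,0,0,0]
    - [0,-0.298,-0.024,0,0,0]
    - [0,-0.298,-0.024,0,0,0]

```text
t: 25.15
eef_pos: [0.6012, 0.249, 0.312]
tool_rot: [3.137, 0.001, 2.332]
ft_force: [-1.7, 1.3, 15.9]
opening: 0.0131
grasp_force: 88.2
```

move_arm:
  deltas:
    - [0,-0.099,0.002,0,0,0]
    - [0,-0.197,0.024,0,0,0]
    - [0,-0.292,0.055,0,0,0]
    - [0,-0.383,0.096,0,0,0]
    - [0,-0.47,0.146,0,0,0]
    - [0,-0.551,0.204,0,0,0]
    - [0,-0.626,0.269,0,0,0]
    - [0,-0.626,0.269,0,0,0]

```text
t: 26.15
eef_pos: [0.5107, 0.1626, 0.2551]
tool_rot: [3.139, 0.001, 2.332]
ft_force: [2.5, 3.6, 2.6]
opening: 0.0133
grasp_force: 95.0
```

move_arm:
  deltas:
    - [0,-0.069,0.074,0,0,0]
    - [0,-0.13,0.154,0,0,0]
    - [0,-0.182,0.238,0,0,0]
    - [0,-0.225,0.328,0,0,0]
    - [0,-0.26,0.422,0,0,0]
    - [0,-0.284,0.519,0,0,0]
    - [0,-0.299,0.618,0,0,0]
    - [0,-0.299,0.618,0,0,0]

```text
t: 27.15
eef_pos: [0.4677, 0.1216, 0.1311]
tool_rot: [3.141, -0.0, 2.333]
ft_force: [-0.4, 1.5, 8.7]
opening: 0.0131
grasp_force: 109.3
```

move_arm:
  deltas:
    - [0,-0.004,0.05,0,0,0]
    - [0,-0.005,0.1,0,0,0]
    - [0,-0.005,0.13,0,0,0]
    - [0,-0.004,0.15,0,0,0]
    - [0,-0.004,0.15,0,0,0]
    - [0,-0.004,0.15,0,0,0]

```text
t: 27.9
eef_pos: [0.4666, 0.1203, 0.1029]
tool_rot: [-3.141, 0.0, 2.333]
ft_force: [-4.8, -4.8, 25.7]
opening: 0.0131
grasp_force: 115.5
```

```bash
python3 - <<'E'
from h import *
plan()
d=optics.get_image("side"); P=cloud(d)
c=cv2.resize(d["image"][180:300,270:390],(480,480),interpolation=cv2.INTER_CUBIC); cv2.imwrite("pics/c7.png",c)
E
```

```text
t 27.9 pos [0.4666 0.1203 0.1029] rot [-3.141  0.     2.333] open 0.0131
```

View pics/c7.png

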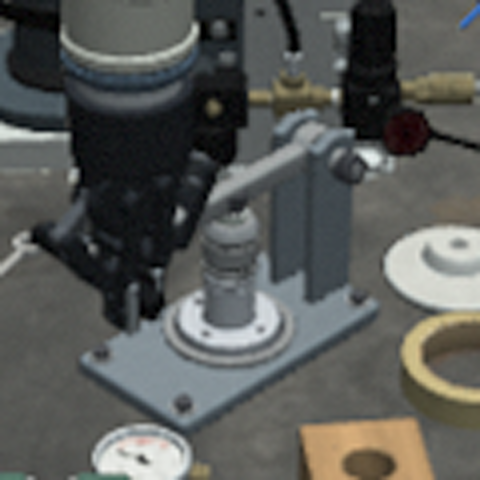

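The lever is down, with its foot on the spigot head at crop (232,205). The head looks seated on the hub at about (228,285). I'll push slightly further to confirm a hard stop.

move_arm:
  deltas:
    - [0,0,0.02,0,0,0]
    - [0,0,0.04,0,0,0]
    - [0,0,0.04,0,0,0]
    - [0,0,0.04,0,0,0]

```text
t: 28.45
eef_pos: [0.4668, 0.1203, 0.0993]
tool_rot: [3.141, 0.001, 2.333]
ft_force: [-25.2, -8.9, 87.4]
opening: 0.0131
grasp_force: 122.8
```

Hard stop reached (87 N, z barely moves), so the spigot is home. Easing the lever back up while still gripping it.

move_arm:
  deltas:
    - [0,0,-0.03,0,0,0]
    - [0,0,-0.06,0,0,0]
    - [0,0,-0.09,0,0,0]
    - [0,0,-0.14,0,0,0]
    - [0,0.004,-0.19,0,0,0]
    - [0,0.01,-0.24,0,0,0]
    - [0,0.019,-0.289,0,0,0]
    - [0,0.044,-0.386,0,0,0]
    - [0,0.078,-0.48,0,0,0]
    - [0,0.122,-0.57,0,0,0]
    - [0,0.174,-0.654,0,0,0]
    - [0,0.235,-0.734,0,0,0]
    - [0,0.303,-0.808,0,0,0]
    - [0,0.378,-0.873,0,0,0]
    - [0,0.459,-0.931,0,0,0]

```text
t: 30.32
eef_pos: [0.5325, 0.1836, 0.2801]
tool_rot: [-3.139, 0.0, 2.333]
ft_force: [8.3, -16.4, 5.2]
opening: 0.0131
grasp_force: 92.9
```

move_arm:
  deltas:
    - [0,0.087,-0.05,0,0,0]
    - [0,0.178,-0.09,0,0,0]
    - [0,0.273,-0.122,0,0,0]
    - [0,0.37,-0.144,0,0,0]
    - [0,0.47,-0.154,0,0,0]
    - [0,0.57,-0.152,0,0,0]
    - [0,0.669,-0.142,0,0,0]
    - [0,0.72,-0.132,0,0,0]
    - [0,0.768,-0.122,0,0,0]
    - [0,0.768,-0.122,0,0,0]

```text
t: 31.58
eef_pos: [0.6465, 0.2925, 0.3122]
tool_rot: [3.13, 0.003, 2.334]
ft_force: [-12.3, 9.7, 31.3]
opening: 0.0128
grasp_force: 88.7
```

move_arm:
  deltas:
    - [0,0,-0.02,0,0,0]
    - [0,0,-0.035,0,0,0]
    - [0,0,-0.035,0,0,0]

```text
t: 31.95
eef_pos: [0.6444, 0.2906, 0.313]
tool_rot: [3.139, 0.001, 2.333]
ft_force: [-7.3, 9.2, 14.5]
opening: 0.013
grasp_force: 90.7
```

```bash
python3 - <<'E'
from h import *
plan()
a=dict(np.load("side0.npz")); d=optics.get_image("side")
c=np.hstack([cv2.resize(i[130:210,330:410],(400,400),interpolation=cv2.INTER_CUBIC) for i in (a["image"],d["image"])]); cv2.imwrite("pics/c8.png",c)
E
```

```text
t 31.95 pos [0.6444 0.2906 0.313 ] rot [3.139e+00 1.000e-03 2.333e+00] open 0.013
```

View pics/c8.png

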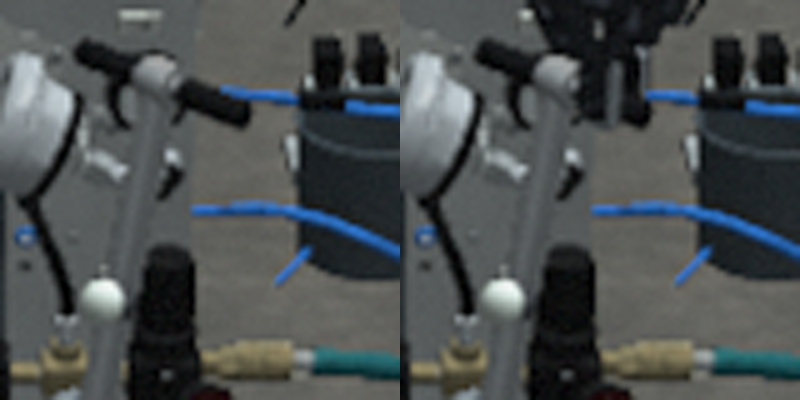

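The left crop is the start and the right crop is now. The lever's ball and left handle end match, (103,298) and (85,50), so it's back at rest. Releasing, then up.

move_arm:
  deltas:
    - [0,0,0,0,0,0]
    - [0,0,0,0,0,0]
  grip: 0.25

```text
t: 32.25
eef_pos: [0.6431, 0.2897, 0.3098]
tool_rot: [-3.139, -0.001, 2.333]
ft_force: [-0.4, 0.9, -0.1]
opening: 0.0216
grasp_force: 0.0
```

move_arm:
  deltas:
    - [0,0,0,0,0,0]
    - [0,0,0,0,0,0]
    - [0,0,-0.2,0,0,0]
    - [0,0,-0.45,0,0,0]
    - [0,0,-0.45,0,0,0]
  grip: 0.7

```text
t: 32.88
eef_pos: [0.6455, 0.2907, 0.4062]
tool_rot: [3.133, 0.003, 2.333]
ft_force: [1.1, -0.5, -0.7]
opening: 0.0599
grasp_force: 0.0
```

```bash
python3 - <<'E'
from h import *
plan((.528,.231,.30,Y),(.528,.231,.09,Y))
d=optics.get_image("side"); P=cloud(d)
m=band(P,.098,.13,(.48,.57),(.17,.28)); [print(b) for b in blobs(d,P,m,.106,15)]
print(np.nanmax(P[225:260,315:340,2]))
E
```

```text
t 32.88 pos [0.6455 0.2907 0.4062] rot [3.133e+00 3.000e-03 2.333e+00] open 0.0599
(0.528, 0.231, 0.3, 0.762) -> [ 0.1897 -0.6309  0.531   0.25  ] rows 8.4
(0.528, 0.231, 0.09, 0.762) -> [ 0.    0.    1.05 -0.  ] rows 3.4
(326.6, 236.3, [10.8, 13.4], [0.5294, 0.2262, 0.106])
0.11244977615005176
```

move_arm:
  deltas:
    - [0.05,-0.2,0,0,0,0.02]
    - [0.1,-0.4,0,0,0,0.1]
    - [0.185,-0.619,0.1,0,0,0.25]
    - [0.185,-0.619,0.3,0,0,0.25]
    - [0.185,-0.619,0.5,0,0,0.25]
    - [0.185,-0.619,0.5,0,0,0.25]
    - [0.185,-0.619,0.5,0,0,0.25]
    - [0.185,-0.619,0.5,0,0,0.25]
    - [0.185,-0.619,0.5,0,0,0.25]
    - [0.185,-0.619,0.5,0,0,0.25]
    - [0.185,-0.619,0.5,0,0,0.25]
    - [0.185,-0.619,0.5,0,0,0.25]

```text
t: 34.42
eef_pos: [0.5285, 0.2312, 0.3004]
tool_rot: [-3.141, 0.0, 0.763]
ft_force: [0.5, -0.4, 0.3]
opening: 0.0596
grasp_force: 0.0
```

move_arm:
  deltas:
    - [0,0,0.3,0,0,0]
    - [0,0,0.6,0,0,0]
    - [0,0,0.8,0,0,0]
    - [0,0,0.8,0,0,0]

```text
t: 34.92
eef_pos: [0.5265, 0.2303, 0.1379]
tool_rot: [-3.139, 0.006, 0.763]
ft_force: [-0.4, -0.1, 0.6]
opening: 0.06
grasp_force: 0.0
```

move_arm:
  deltas:
    - [0,0,0.15,0,0,0]
    - [0,0,0.25,0,0,0]
    - [0,0,0.34,0,0,0]
    - [0,0,0.34,0,0,0]
    - [0,0,0.34,0,0,0]

```text
t: 35.55
eef_pos: [0.5295, 0.2316, 0.0738]
tool_rot: [3.141, -0.001, 0.762]
ft_force: [-0.2, -0.2, -0.8]
opening: 0.0598
grasp_force: 0.0
```

move_arm:
  deltas:
    - [0,0,0,0,0,0]
    - [0,0,0,0,0,0]
    - [0,0,0,0,0,0]
    - [0,0,0,0,0,0]
    - [0,0,0,0,0,0]
  grip: 0
  squeeze: 50

```text
t: 36.17
eef_pos: [0.5291, 0.2316, 0.0738]
tool_rot: [3.141, -0.001, 0.762]
ft_force: [-2.2, 1.0, 6.0]
opening: 0.0369
grasp_force: 49.4
```

move_arm:
  deltas:
    - [0,0,-0.1,0,0,0]
    - [0,0,-0.3,0,0,0]
    - [0,0,-0.6,0,0,0]
    - [0,0,-0.75,0,0,0]
    - [0,0,-0.75,0,0,0]

```text
t: 36.8
eef_pos: [0.5298, 0.2317, 0.2249]
tool_rot: [3.14, -0.004, 0.762]
ft_force: [0.7, -0.1, -6.1]
opening: 0.0367
grasp_force: 51.3
```

```bash
cat >> h.py <<'E'
def hubs(d=None,h=.054):
    d=d or optics.get_image("side"); P=cloud(d)
    for b in blobs(d,P,band(P,.048,.062,(.3,.75),(-.42,-.12)),h,15): print("hub",b)
    return d
E
python3 - <<'E'
from h import *
plan(); d=hubs()
cv2.imwrite("pics/c9.png",d["image"][150:450,180:480])
E
```

```text
t 36.8 pos [0.5298 0.2317 0.2249] rot [ 3.14  -0.004  0.762] open 0.0367
hub (372.1, 397.7, [17.5, 18.6], [0.6072, -0.2729, 0.054])
hub (324.7, 388.4, [15.9, 18.4], [0.5141, -0.2479, 0.054])
```

View pics/c9.png

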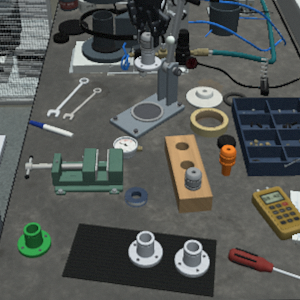

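The adaptor came up in one piece at crop (148,48). Two bare hubs are still where they were at (147,250) and (192,258). I'm carrying the adaptor back to the free spot.

move_arm:
  deltas:
    - [-0.2,0.127,0,0,0,0]
    - [-0.44,0.28,0,0,0,0]
    - [-0.692,0.438,0,0,0,0]

```text
t: 37.22
eef_pos: [0.4868, 0.0709, 0.2201]
tool_rot: [-3.139, 0.004, 0.763]
ft_force: [1.2, -1.5, -5.5]
opening: 0.0366
grasp_force: 51.4
```

move_arm:
  deltas:
    - [-0.25,0.158,0,0,0,0]
    - [-0.47,0.297,0,0,0,0]
    - [-0.692,0.438,0,0,0,0]

```text
t: 37.6
eef_pos: [0.4472, -0.0878, 0.2204]
tool_rot: [-3.138, 0.002, 0.762]
ft_force: [0.8, -0.7, -5.1]
opening: 0.0365
grasp_force: 51.4
```

move_arm:
  deltas:
    - [-0.25,0.158,0,0,0,0]
    - [-0.45,0.285,0,0,0,0]
    - [-0.6,0.38,0,0,0,0]
    - [-0.692,0.438,0,0,0,0]
    - [-0.692,0.438,0.2,0,0,0]
    - [-0.692,0.438,0.4,0,0,0]
    - [-0.692,0.438,0.6,0,0,0]
    - [-0.692,0.438,0.72,0,0,0]
    - [-0.692,0.438,0.78,0,0,0]
    - [-0.692,0.438,0.8,0,0,0]
    - [-0.692,0.438,0.81,0,0,0]
    - [-0.692,0.438,0.81,0,0,0]

```text
t: 39.1
eef_pos: [0.408, -0.2444, 0.0619]
tool_rot: [-3.138, 0.001, 0.762]
ft_force: [-8.5, 4.9, 15.6]
opening: 0.0364
grasp_force: 53.6
```

move_arm:
  deltas:
    - [0,0,-0.005,0,0,0]
    - [0,0,-0.005,0,0,0]
    - [0,0,-0.005,0,0,0]
    - [0,0,-0.005,0,0,0]
  grip: 0.7

```text
t: 39.6
eef_pos: [0.4099, -0.2456, 0.0618]
tool_rot: [3.141, -0.0, 0.762]
ft_force: [-0.5, -0.3, 0.6]
opening: 0.0592
grasp_force: 0.0
```

move_arm:
  deltas:
    - [0,0,-0.3,0,0,0]
    - [0,0,-0.5,0,0,0]
    - [0.1,0.1,-0.5,0,0,-0.02]
    - [0.372,0.367,-0.5,0,0,-0.25]
    - [0.372,0.367,-0.5,0,0,-0.25]
    - [0.372,0.367,-0.5,0,0,-0.25]
    - [0.372,0.367,-0.5,0,0,-0.25]
    - [0.372,0.367,-0.5,0,0,-0.25]
    - [0.372,0.367,-0.5,0,0,-0.25]
    - [0.372,0.367,-0.5,0,0,-0.25]
    - [0.372,0.367,-0.5,0,0,-0.25]
    - [0.372,0.367,-0.5,0,0,-0.25]
    - [0.372,0.367,-0.5,0,0,-0.25]

```text
t: 41.22
eef_pos: [0.5142, -0.2472, 0.1616]
tool_rot: [-3.142, -0.0, 2.33]
ft_force: [-0.2, 0.3, 0.3]
opening: 0.0597
grasp_force: 0.0
```

```bash
python3 - <<'E'
from h import *
plan((.514,-.2467,.020,Y2)); d=hubs(); P=cloud(d)
print(blobs(d,P,band(P,.085,.105,(.35,.47),(-.33,-.17)),.094,15))
c=cv2.resize(d["image"][330:450,230:410],(720,480),interpolation=cv2.INTER_CUBIC); cv2.imwrite("pics/c10.png",c)
E
```

```text
t 41.23 pos [ 0.5142 -0.2472  0.1616] rot [-3.142 -0.     2.33 ] open 0.0597
(0.514, -0.2467, 0.02, 2.333) -> [ 2.600e-03  1.200e-03  7.079e-01 -4.000e-04] rows 2.3
hub (372.1, 397.7, [17.5, 18.6], [0.6072, -0.2728, 0.054])
hub (272.1, 388.8, [13.4, 18.5], [0.4083, -0.2473, 0.054])
hub (324.7, 388.4, [16.3, 17.9], [0.5141, -0.248, 0.054])
[(271.3, 375.2, [16.6, 19.6], [0.4088, -0.2479, 0.094])]
```

View pics/c10.png

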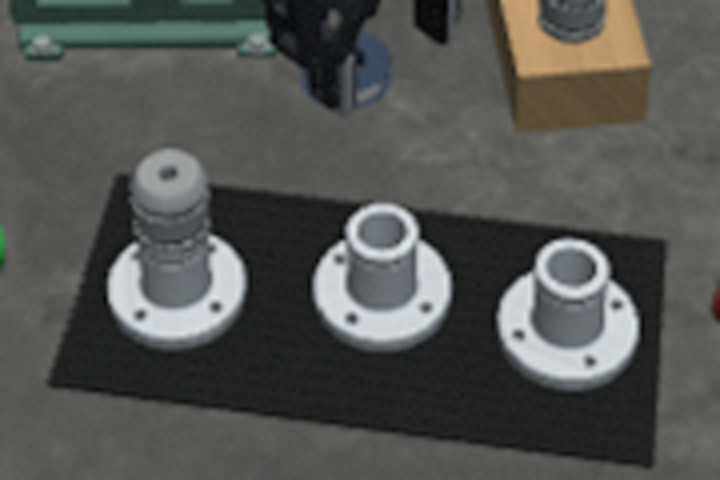

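The adaptor stands upright on the mat at crop (175,250), head down on the hub. Bare hubs are at (382,280) and (568,320). I'm repeating the cycle with the middle hub.

move_arm:
  deltas:
    - [0,0,0.3,0,0,0]
    - [0,0,0.6,0,0,0]
    - [0,0,0.703,0,0,0]
    - [0,0,0.703,0,0,0]
    - [0,0,0.703,0,0,0]

```text
t: 41.9
eef_pos: [0.5157, -0.248, 0.023]
tool_rot: [3.141, 0.003, 2.332]
ft_force: [0.8, 0.6, -0.1]
opening: 0.0593
grasp_force: 0.0
```

move_arm:
  deltas:
    - [0,0,0,0,0,0]
    - [0,0,0,0,0,0]
    - [0,0,0,0,0,0]
    - [0,0,0,0,0,0]
    - [0,0,0,0,0,0]
  grip: 0
  squeeze: 25

```text
t: 42.52
eef_pos: [0.5155, -0.2479, 0.0232]
tool_rot: [3.141, 0.003, 2.333]
ft_force: [-0.9, -0.6, 7.5]
opening: 0.0369
grasp_force: 24.4
```

move_arm:
  deltas:
    - [0,0,0,0,0,0]
    - [0,0,0,0,0,0]
    - [0,0,0,0,0,0]
  grip: 0.7

```text
t: 42.9
eef_pos: [0.5143, -0.2473, 0.0213]
tool_rot: [3.142, 0.0, 2.333]
ft_force: [-0.5, 0.6, -0.2]
opening: 0.0598
grasp_force: 0.0
```

move_arm:
  deltas:
    - [0,0,0,0,0,0.25]
    - [0,0,0,0,0,0.25]
    - [0,0,0,0,0,0.25]
    - [0,0,0,0,0,0.25]
    - [0,0,0,0,0,0.25]
    - [0,0,0,0,0,0.25]
    - [0,0,0,0,0,0.25]
    - [0,0,0,0,0,0.25]
    - [0,0,0,0,0,0.25]
    - [0,0,0,0,0,0.25]
    - [0,0,0,0,0,0.25]

```text
t: 44.28
eef_pos: [0.5142, -0.2472, 0.0211]
tool_rot: [-3.141, 0.0, 0.763]
ft_force: [0.4, 0.2, -0.0]
opening: 0.0599
grasp_force: 0.0
```

move_arm:
  deltas:
    - [0,0,0,0,0,0]
    - [0,0,0,0,0,0]
    - [0,0,0,0,0,0]
    - [0,0,0,0,0,0]
    - [0,0,0,0,0,0]
  grip: 0
  squeeze: 50

```text
t: 44.9
eef_pos: [0.5143, -0.2473, 0.0214]
tool_rot: [3.142, -0.0, 0.762]
ft_force: [-2.0, 0.7, 4.9]
opening: 0.0363
grasp_force: 50.5
```

move_arm:
  deltas:
    - [0,0,-0.3,0,0,0]
    - [0,0,-0.6,0,0,0]
    - [0,0,-0.9,0,0,0]
    - [0,0,-0.9,0,0,0]
    - [0,0,-0.9,0,0,0]

```text
t: 45.52
eef_pos: [0.5135, -0.2469, 0.2001]
tool_rot: [-3.14, 0.0, 0.762]
ft_force: [-0.5, 0.4, -3.1]
opening: 0.0367
grasp_force: 51.4
```

```bash
python3 - <<'E'
from h import *
plan((.5277,.2307,.2,Y),(.5277,.2307,.035,Y))
E
```

```text
t 45.52 pos [ 0.5135 -0.2469  0.2001] rot [-3.14   0.     0.762] open 0.0367
(0.5277, 0.2307, 0.2, 0.762) -> [ 1.7001e+00 -1.6783e+00  6.0000e-04  0.0000e+00] rows 7.6
(0.5277, 0.2307, 0.035, 0.762) -> [ 0.     0.     0.825 -0.   ] rows 2.6
```

move_arm:
  deltas:
    - [0.15,-0.15,0,0,0,0]
    - [0.35,-0.35,0,0,0,0]
    - [0.6,-0.594,0,0,0,0]
    - [0.849,-0.841,0,0,0,0]

```text
t: 46.02
eef_pos: [0.5188, -0.0216, 0.1985]
tool_rot: [-3.138, 0.003, 0.761]
ft_force: [1.0, 0.7, -3.3]
opening: 0.036
grasp_force: 51.4
```

move_arm:
  deltas:
    - [0.25,-0.248,0,0,0,0]
    - [0.5,-0.495,0,0,0,0]
    - [0.72,-0.713,0,0,0,0]
    - [0.849,-0.841,0,0,0,0]
    - [0.849,-0.841,0,0,0,0]
    - [0.849,-0.841,0.25,0,0,0]
    - [0.849,-0.841,0.5,0,0,0]
    - [0.849,-0.841,0.68,0,0,0]
    - [0.849,-0.841,0.75,0,0,0]
    - [0.849,-0.841,0.75,0,0,0]

```text
t: 47.28
eef_pos: [0.5263, 0.2146, 0.0498]
tool_rot: [-3.14, 0.003, 0.761]
ft_force: [-0.4, -0.3, -2.5]
opening: 0.0364
grasp_force: 51.5
```

move_arm:
  deltas:
    - [0,0,0.02,0,0,0]
    - [0,0,0.04,0,0,0]
    - [0,0,0.06,0,0,0]
    - [0,0,0.07,0,0,0]
    - [0,0,0.075,0,0,0]
    - [0,0,0.075,0,0,0]

```text
t: 48.02
eef_pos: [0.528, 0.2161, 0.039]
tool_rot: [3.141, -0.002, 0.762]
ft_force: [-8.2, -1.8, 25.8]
opening: 0.0361
grasp_force: 54.0
```

move_arm:
  deltas:
    - [0,0,-0.1,0,0,0]
    - [0.054,-0.053,-0.1,0,0,0]
    - [0.054,-0.053,-0.1,0,0,0]
    - [0.054,-0.053,-0.06,0,0,0]
    - [0.054,-0.053,-0.06,0,0,0]

```text
t: 48.65
eef_pos: [0.5267, 0.2301, 0.0466]
tool_rot: [-3.141, 0.003, 0.762]
ft_force: [-0.1, -0.7, -2.7]
opening: 0.0365
grasp_force: 51.5
```

```bash
python3 - <<'E'
from h import *
plan((.5277,.2307,.035,Y))
d=optics.get_image("side"); g=d["image"].astype(int)
c=cv2.resize(d["image"][200:300,280:380],(480,480),interpolation=cv2.INTER_CUBIC); cv2.imwrite("pics/c11.png",c)
E
```

```text
t 48.65 pos [0.5267 0.2301 0.0466] rot [-3.141e+00  3.000e-03  7.620e-01] open 0.0365
(0.5277, 0.2307, 0.035, 0.762) -> [0.0056 0.0015 0.0581 0.    ] rows 0.2
```

View pics/c11.png

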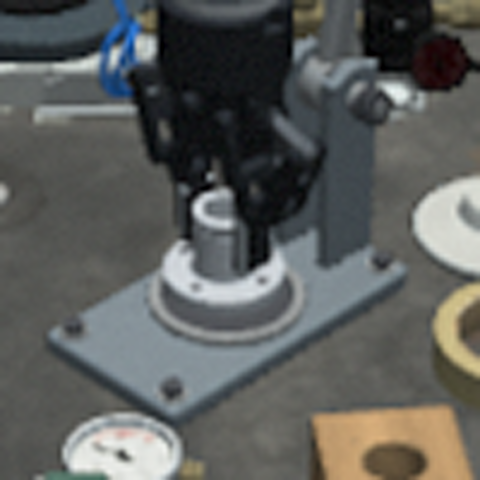

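The hub is upright over the ring at crop (223,270). Lowering.

move_arm:
  deltas:
    - [0.005,0,0.02,0,0,0]
    - [0.005,0,0.035,0,0,0]
    - [0.005,0,0.045,0,0,0]
    - [0.005,0,0.055,0,0,0]
    - [0.005,0,0.055,0,0,0]
    - [0.005,0,0.055,0,0,0]

```text
t: 49.45
eef_pos: [0.5286, 0.2314, 0.0372]
tool_rot: [3.142, -0.0, 0.762]
ft_force: [0.2, -0.6, -3.0]
opening: 0.0365
grasp_force: 51.6
```

move_arm:
  deltas:
    - [0,0,0.005,0,0,0]
    - [0,0,0.01,0,0,0]
    - [0,0,0.014,0,0,0]
    - [0,0,0.014,0,0,0]

```text
t: 49.95
eef_pos: [0.5284, 0.2313, 0.0342]
tool_rot: [-3.142, 0.0, 0.762]
ft_force: [-0.1, -0.2, -2.4]
opening: 0.0366
grasp_force: 51.6
```

move_arm:
  deltas:
    - [0,0,0.005,0,0,0]
    - [0,0,0.009,0,0,0]
    - [0,0,0.009,0,0,0]

```text
t: 50.32
eef_pos: [0.5286, 0.2314, 0.0334]
tool_rot: [3.142, -0.0, 0.762]
ft_force: [-2.6, -1.5, 6.9]
opening: 0.0364
grasp_force: 52.5
```

move_arm:
  deltas:
    - [0,0,0,0,0,0]
    - [0,0,0,0,0,0]
    - [0,0,0,0,0,0]
    - [0,0,0,0,0,0]
  grip: 0.7

```text
t: 50.82
eef_pos: [0.5285, 0.2314, 0.0325]
tool_rot: [-3.142, 0.0, 0.762]
ft_force: [0.4, -0.5, -0.1]
opening: 0.0601
grasp_force: 0.0
```

move_arm:
  deltas:
    - [0,0,-0.3,0,0,0]
    - [0,0,-0.6,0,0,0]
    - [0,0,-0.9,0,0,0]
    - [0,0,-0.9,0,0,0]

```text
t: 51.32
eef_pos: [0.5315, 0.2326, 0.2178]
tool_rot: [3.138, -0.009, 0.762]
ft_force: [-0.3, 0.4, -0.2]
opening: 0.0595
grasp_force: 0.0
```

```bash
python3 - <<'E'
from h import *
plan(start=None)
plan((.6241,-.0875,.2125,Y),start=(.5283,.2313,.2125,Y))
d=optics.get_image("side"); P=cloud(d)
print(blobs(d,P,band(P,.058,.075,(.48,.58),(.17,.28)),.066,15), blobs(d,P,band(P,.078,.1,(.54,.7),(-.2,.12)),.084,15))
E
```

```text
t 51.33 pos [0.5315 0.2326 0.2178] rot [ 3.138 -0.009  0.762] open 0.0595
t 51.33 pos [0.5315 0.2326 0.2178] rot [ 3.138 -0.009  0.762] open 0.0595
(0.6241, -0.0875, 0.2125, 0.762) -> [-0.7539  1.4839 -0.     -0.    ] rows 5.3
[(326.5, 248.1, [10.5, 14.1], [0.5295, 0.2288, 0.066])] [(372.8, 323.4, [13.4, 16.7], [0.6242, -0.091, 0.084])]
```

move_arm:
  deltas:
    - [-0.377,0.742,0,0,0,0]
    - [-0.377,0.742,0,0,0,0]
    - [-0.377,0.742,0,0,0,0]
    - [-0.377,0.742,0,0,0,0]

```text
t: 51.88
eef_pos: [0.5759, 0.0693, 0.2104]
tool_rot: [-3.14, 0.003, 0.758]
ft_force: [-0.3, 0.1, 0.3]
opening: 0.0598
grasp_force: 0.0
```

move_arm:
  deltas:
    - [-0.377,0.742,0,0,0,-0.25]
    - [-0.377,0.742,0.1,0,0,-0.25]
    - [-0.377,0.742,0.2,0,0,-0.25]
    - [-0.377,0.742,0.3,0,0,-0.25]
    - [-0.377,0.742,0.3,0,0,-0.25]
    - [-0.377,0.742,0.3,0,0,-0.25]
    - [-0.377,0.742,0.3,0,0,-0.25]
    - [-0.377,0.742,0.3,0,0,-0.25]
    - [-0.377,0.742,0.3,0,0,-0.25]
    - [-0.377,0.742,0.3,0,0,-0.25]
    - [-0.377,0.742,0.3,0,0,-0.25]
    - [-0.377,0.742,0.3,0,0,-0.25]

```text
t: 53.38
eef_pos: [0.6241, -0.0871, 0.1522]
tool_rot: [-3.141, -0.001, 2.332]
ft_force: [0.2, -0.5, 0.9]
opening: 0.0595
grasp_force: 0.0
```

move_arm:
  deltas:
    - [0,0,0.25,0,0,0]
    - [0,0,0.45,0,0,0]
    - [0,0,0.51,0,0,0]
    - [0,0,0.51,0,0,0]

```text
t: 53.88
eef_pos: [0.6242, -0.0875, 0.0503]
tool_rot: [-3.141, -0.001, 2.333]
ft_force: [1.0, -0.5, 0.2]
opening: 0.0595
grasp_force: 0.0
```

move_arm:
  deltas:
    - [0,0,0,0,0,0]
    - [0,0,0,0,0,0]
    - [0,0,0,0,0,0]
    - [0,0,0,0,0,0]
    - [0,0,0,0,0,0]
  grip: 0
  squeeze: 25

```text
t: 54.5
eef_pos: [0.6256, -0.0877, 0.0524]
tool_rot: [3.14, 0.002, 2.333]
ft_force: [-1.1, -0.7, 6.9]
opening: 0.0371
grasp_force: 25.5
```

move_arm:
  deltas:
    - [0,0,0,0,0,0]
    - [0,0,0,0,0,0]
    - [0,0,0,0,0,0]
  grip: 0.7

```text
t: 54.88
eef_pos: [0.6242, -0.0874, 0.0505]
tool_rot: [-3.141, -0.0, 2.333]
ft_force: [0.5, -0.3, 1.0]
opening: 0.0598
grasp_force: 0.0
```

move_arm:
  deltas:
    - [0,0,0,0,0,0.25]
    - [0,0,0,0,0,0.25]
    - [0,0,0,0,0,0.25]
    - [0,0,0,0,0,0.25]
    - [0,0,0,0,0,0.25]
    - [0,0,0,0,0,0.25]
    - [0,0,0,0,0,0.25]
    - [0,0,0,0,0,0.25]
    - [0,0,0,0,0,0.25]
    - [0,0,0,0,0,0.25]
    - [0,0,0,0,0,0.25]

```text
t: 56.25
eef_pos: [0.6242, -0.0874, 0.0504]
tool_rot: [-3.141, 0.0, 0.764]
ft_force: [1.2, -0.1, 0.1]
opening: 0.0595
grasp_force: 0.0
```

move_arm:
  deltas:
    - [0,0,0,0,0,0]
    - [0,0,0,0,0,0]
    - [0,0,0,0,0,0]
    - [0,0,0,0,0,0]
    - [0,0,0,0,0,0]
  grip: 0
  squeeze: 50

```text
t: 56.88
eef_pos: [0.6243, -0.0875, 0.0508]
tool_rot: [3.141, -0.0, 0.762]
ft_force: [-2.2, 0.0, 5.4]
opening: 0.0364
grasp_force: 49.9
```

move_arm:
  deltas:
    - [0,0,-0.3,0,0,0]
    - [0,0,-0.6,0,0,0]
    - [0,0,-0.6,0,0,0]
    - [0,0,-0.6,0,0,0]

```text
t: 57.38
eef_pos: [0.6234, -0.0873, 0.1695]
tool_rot: [-3.14, 0.001, 0.762]
ft_force: [-0.5, -0.1, -2.8]
opening: 0.0368
grasp_force: 51.5
```

move_arm:
  deltas:
    - [0.12,-0.236,0,0,0,0]
    - [0.25,-0.492,0,0,0,0]
    - [0.377,-0.742,0,0,0,0]
    - [0.377,-0.742,0,0,0,0]

```text
t: 57.88
eef_pos: [0.5733, 0.0751, 0.1677]
tool_rot: [-3.138, 0.004, 0.766]
ft_force: [-0.6, -0.3, -2.0]
opening: 0.0365
grasp_force: 51.7
```

move_arm:
  deltas:
    - [0.12,-0.236,0,0,0,0]
    - [0.25,-0.492,0,0,0,0]
    - [0.34,-0.67,0,0,0,0]
    - [0.377,-0.742,0,0,0,0]
    - [0.377,-0.742,0,0,0,0]
    - [0.377,-0.742,0.1,0,0,0]
    - [0.377,-0.742,0.2,0,0,0]
    - [0.377,-0.742,0.27,0,0,0]
    - [0.377,-0.742,0.27,0,0,0]
    - [0.377,-0.742,0.27,0,0,0]

```text
t: 59.12
eef_pos: [0.529, 0.231, 0.1169]
tool_rot: [3.141, -0.0, 0.761]
ft_force: [0.0, -0.1, -2.5]
opening: 0.0368
grasp_force: 51.8
```

move_arm:
  deltas:
    - [0,0,0.04,0,0,0]
    - [0,0,0.08,0,0,0]
    - [0,0,0.1,0,0,0]
    - [0,0,0.12,0,0,0]
    - [0,0,0.12,0,0,0]

```text
t: 59.75
eef_pos: [0.5283, 0.2313, 0.0922]
tool_rot: [-3.141, 0.001, 0.762]
ft_force: [-0.9, 0.3, -2.2]
opening: 0.0367
grasp_force: 51.8
```

move_arm:
  deltas:
    - [0,0,0.03,0,0,0]
    - [0,0,0.05,0,0,0]
    - [0,0,0.06,0,0,0]
    - [0,0,0.068,0,0,0]
    - [0,0,0.073,0,0,0]
    - [0,0,0.073,0,0,0]

```text
t: 60.5
eef_pos: [0.5285, 0.2313, 0.0779]
tool_rot: [3.142, 0.0, 0.762]
ft_force: [-0.9, -1.6, -2.0]
opening: 0.0364
grasp_force: 51.8
```

move_arm:
  deltas:
    - [0,0,0,0,0,0]
    - [0,0,0,0,0,0]
    - [0,0,0,0,0,0]
    - [0,0,0,0,0,0]
  grip: 0.7

```text
t: 61.0
eef_pos: [0.5286, 0.2314, 0.078]
tool_rot: [3.142, -0.0, 0.762]
ft_force: [0.8, -0.7, -0.4]
opening: 0.0598
grasp_force: 0.0
```

move_arm:
  deltas:
    - [0,0,-0.3,0,0,0]
    - [0,0,-0.6,0,0,0]
    - [0,0,-0.9,0,0,0]
    - [0,0,-1,0,0,0]
    - [0,0,-1,0,0,0]

```text
t: 61.62
eef_pos: [0.5293, 0.2317, 0.2798]
tool_rot: [3.14, -0.004, 0.762]
ft_force: [-0.8, -0.5, -0.4]
opening: 0.0596
grasp_force: 0.0
```

```bash
python3 - <<'E'
from h import *
plan()
d=optics.get_image("side"); P=cloud(d)
print(blobs(d,P,band(P,.09,.13,(.48,.57),(.17,.28)),.111,15))
e=dict(np.load("side0.npz")); Q=cloud(e); print(np.nanmax(P[225:260,315:340,2]))
E
```

```text
t 61.62 pos [0.5293 0.2317 0.2798] rot [ 3.14  -0.004  0.762] open 0.0596
[(326.6, 236.7, [14.8, 15.3], [0.5293, 0.2168, 0.111])]
0.11756966274718517
```

move_arm:
  deltas:
    - [0,0,-0.3,0,0,0]
    - [0,0,-0.6,0,0,-0.03]
    - [0.2,0.06,-0.6,0,0,-0.25]
    - [0.4,0.12,-0.6,0,0,-0.25]
    - [0.62,0.186,-0.6,0,0,-0.25]
    - [0.62,0.186,-0.6,0,0,-0.25]
    - [0.62,0.186,-0.6,0,0,-0.25]
    - [0.62,0.186,-0.6,0,0,-0.25]
    - [0.62,0.186,-0.6,0,0,-0.25]
    - [0.62,0.186,-0.6,0,0,-0.25]
    - [0.62,0.186,-0.6,0,0,-0.25]
    - [0.62,0.186,-0.6,0,0,-0.25]
    - [0.62,0.186,-0.6,0,0,-0.25]

```text
t: 63.3
eef_pos: [0.6438, 0.29, 0.3973]
tool_rot: [-3.141, -0.0, 2.332]
ft_force: [-0.0, 0.5, -0.5]
opening: 0.0597
grasp_force: 0.0
```

move_arm:
  deltas:
    - [0,0,0.2,0,0,0]
    - [0,0,0.3,0,0,0]
    - [0,0,0.4,0,0,0]
    - [0,0,0.48,0,0,0]
    - [0,0,0.48,0,0,0]

```text
t: 63.92
eef_pos: [0.6434, 0.2899, 0.3005]
tool_rot: [-3.139, -0.001, 2.333]
ft_force: [-0.5, 0.3, 0.5]
opening: 0.0598
grasp_force: 0.0
```

move_arm:
  deltas:
    - [0,0,0,0,0,0]
    - [0,0,0,0,0,0]
    - [0,0,0,0,0,0]
    - [0,0,0,0,0,0]
    - [0,0,0,0,0,0]
    - [0,0,0,0,0,0]
  grip: 0
  squeeze: 90

```text
t: 64.68
eef_pos: [0.6444, 0.2903, 0.3032]
tool_rot: [3.14, 0.001, 2.333]
ft_force: [0.0, 0.3, 5.3]
opening: 0.0134
grasp_force: 88.1
```

move_arm:
  deltas:
    - [0,-0.098,-0.023,0,0,0]
    - [0,-0.198,-0.036,0,0,0]
    - [0,-0.298,-0.036,0,0,0]
    - [0,-0.397,-0.022,0,0,0]
    - [0,-0.495,0,0,0,0]
    - [0,-0.59,0.031,0,0,0]
    - [0,-0.681,0.072,0,0,0]
    - [0,-0.768,0.122,0,0,0]
    - [0,-0.849,0.18,0,0,0]
    - [0,-0.924,0.245,0,0,0]
    - [0,-0.924,0.245,0,0,0]

```text
t: 66.05
eef_pos: [0.5105, 0.1628, 0.2534]
tool_rot: [3.14, 0.0, 2.332]
ft_force: [0.4, 3.4, 6.8]
opening: 0.0131
grasp_force: 95.3
```

move_arm:
  deltas:
    - [0,-0.069,0.074,0,0,0]
    - [0,-0.13,0.154,0,0,0]
    - [0,-0.182,0.238,0,0,0]
    - [0,-0.225,0.328,0,0,0]
    - [0,-0.26,0.422,0,0,0]
    - [0,-0.284,0.519,0,0,0]
    - [0,-0.299,0.618,0,0,0]
    - [0,-0.299,0.618,0,0,0]

```text
t: 67.05
eef_pos: [0.4677, 0.1209, 0.1289]
tool_rot: [-3.141, 0.001, 2.334]
ft_force: [2.8, -2.9, 3.3]
opening: 0.0132
grasp_force: 104.4
```

move_arm:
  deltas:
    - [0,-0.004,0.05,0,0,0]
    - [0,-0.005,0.1,0,0,0]
    - [0,-0.005,0.13,0,0,0]
    - [0,-0.004,0.15,0,0,0]
    - [0,-0.004,0.15,0,0,0]
    - [0,-0.004,0.15,0,0,0]

```text
t: 67.8
eef_pos: [0.4672, 0.1197, 0.102]
tool_rot: [-3.141, 0.002, 2.332]
ft_force: [-5.3, -11.0, 35.3]
opening: 0.0131
grasp_force: 111.4
```

move_arm:
  deltas:
    - [0,0,0.015,0,0,0]
    - [0,0,0.028,0,0,0]
    - [0,0,0.028,0,0,0]
    - [0,0,0.028,0,0,0]

```text
t: 68.3
eef_pos: [0.4674, 0.1196, 0.0997]
tool_rot: [-3.142, 0.002, 2.332]
ft_force: [-19.0, -16.0, 81.1]
opening: 0.0131
grasp_force: 116.7
```

```bash
python3 - <<'E'
from h import *
plan()
d=optics.get_image("side")
c=cv2.resize(d["image"][200:280,280:380],(600,480),interpolation=cv2.INTER_CUBIC); cv2.imwrite("pics/c12.png",c)
E
```

```text
t 68.3 pos [0.4674 0.1196 0.0997] rot [-3.142e+00  2.000e-03  2.332e+00] open 0.0131
```

View pics/c12.png

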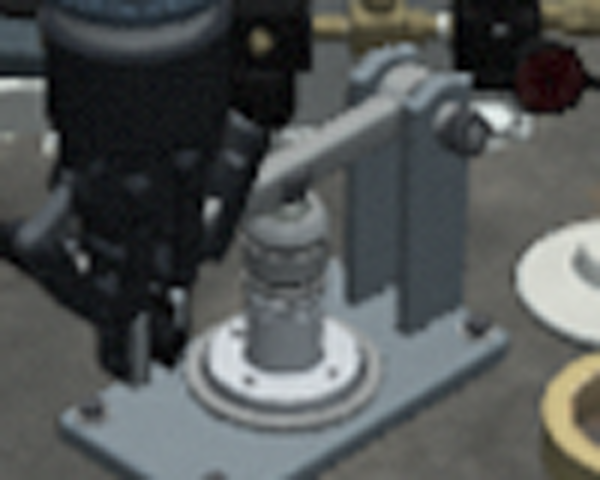

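The lever is fully down on the seated spigot (head at crop (287,235)), hard stop at 81 N. Easing it back up.

move_arm:
  deltas:
    - [0,0,-0.025,0,0,0]
    - [0,0,-0.05,0,0,0]
    - [0,0,-0.08,0,0,0]
    - [0,0,-0.13,0,0,0]
    - [0,0.004,-0.18,0,0,0]
    - [0,0.01,-0.23,0,0,0]
    - [0,0.019,-0.278,0,0,0]
    - [0,0.044,-0.375,0,0,0]
    - [0,0.078,-0.47,0,0,0]
    - [0,0.122,-0.56,0,0,0]
    - [0,0.174,-0.645,0,0,0]
    - [0,0.235,-0.725,0,0,0]
    - [0,0.303,-0.8,0,0,0]
    - [0,0.378,-0.866,0,0,0]
    - [0,0.459,-0.925,0,0,0]

```text
t: 70.22
eef_pos: [0.5358, 0.1877, 0.2713]
tool_rot: [3.137, -0.002, 2.332]
ft_force: [46.8, 17.4, -81.6]
opening: 0.0133
grasp_force: 115.5
```

move_arm:
  deltas:
    - [0,0.087,-0.052,0,0,0]
    - [0,0.178,-0.096,0,0,0]
    - [0,0.273,-0.132,0,0,0]
    - [0,0.37,-0.158,0,0,0]
    - [0,0.47,-0.172,0,0,0]
    - [0,0.57,-0.174,0,0,0]
    - [0,0.669,-0.166,0,0,0]
    - [0,0.72,-0.158,0,0,0]
    - [0,0.768,-0.15,0,0,0]
    - [0,0.768,-0.15,0,0,0]

```text
t: 71.47
eef_pos: [0.6424, 0.2863, 0.3035]
tool_rot: [-3.129, 0.001, 2.332]
ft_force: [5.0, -11.1, -13.6]
opening: 0.0132
grasp_force: 97.9
```

```bash
python3 - <<'E'
from h import *
plan()
a=dict(np.load("side0.npz")); d=optics.get_image("side")
# lever ball patch shift vs start (row~190,col~350)
T=cv2.cvtColor(a["image"][180:205,335:365],cv2.COLOR_BGR2GRAY); S=cv2.cvtColor(d["image"][165:220,320:380],cv2.COLOR_BGR2GRAY)
r=cv2.matchTemplate(S,T,cv2.TM_CCOEFF_NORMED); print(cv2.minMaxLoc(r)[1], cv2.minMaxLoc(r)[3],"expect (15,15)")
T=cv2.cvtColor(a["image"][134:152,342:362],cv2.COLOR_BGR2GRAY); S=cv2.cvtColor(d["image"][119:167,327:377],cv2.COLOR_BGR2GRAY)
r=cv2.matchTemplate(S,T,cv2.TM_CCOEFF_NORMED); print(cv2.minMaxLoc(r)[1], cv2.minMaxLoc(r)[3])
E
```

```text
t 71.47 pos [0.6424 0.2863 0.3035] rot [-3.129e+00  1.000e-03  2.332e+00] open 0.0132
0.9886288642883301 (15, 15) expect (15,15)
0.7185835242271423 (14, 15)
```

move_arm:
  deltas:
    - [0,0.01,0.01,0,0,0]
    - [0,0.015,0.015,0,0,0]
    - [0,0.015,0.015,0,0,0]

```text
t: 71.9
eef_pos: [0.6449, 0.2885, 0.3027]
tool_rot: [-3.132, 0.001, 2.332]
ft_force: [4.0, -9.9, -6.1]
opening: 0.0133
grasp_force: 98.8
```

move_arm:
  deltas:
    - [0,0,0,0,0,0]
    - [0,0,0,0,0,0]
  grip: 0.25

```text
t: 72.15
eef_pos: [0.6456, 0.2923, 0.3055]
tool_rot: [-3.141, -0.001, 2.332]
ft_force: [-0.1, -0.1, -0.6]
opening: 0.0212
grasp_force: 0.0
```

move_arm:
  deltas:
    - [0,0,0,0,0,0]
    - [0,0,0,0,0,0]
    - [0,0,-0.2,0,0,0]
    - [0,0,-0.45,0,0,0]
    - [0,0,-0.45,0,0,0]
  grip: 0.7

```text
t: 72.78
eef_pos: [0.6477, 0.2931, 0.4016]
tool_rot: [3.133, 0.003, 2.333]
ft_force: [0.9, 0.7, -0.3]
opening: 0.0595
grasp_force: 0.0
```

```bash
python3 - <<'E'
from h import *
plan((.529,.2316,.30,Y))
hubs()
a=dict(np.load("side0.npz")); d=optics.get_image("side"); P=cloud(d); print(np.nanmax(P[225:260,315:340,2]))
T=cv2.cvtColor(a["image"][134:158,342:382],cv2.COLOR_BGR2GRAY); S=cv2.cvtColor(d["image"][119:173,327:397],cv2.COLOR_BGR2GRAY)
r=cv2.matchTemplate(S,T,cv2.TM_CCOEFF_NORMED); print(cv2.minMaxLoc(r)[1], cv2.minMaxLoc(r)[3])
E
```

```text
t 72.78 pos [0.6477 0.2931 0.4016] rot [3.133e+00 3.000e-03 2.333e+00] open 0.0595
(0.529, 0.2316, 0.3, 0.762) -> [ 0.1874 -0.6415  0.5079  0.25  ] rows 8.4
hub (272.1, 387.4, [16.7, 18.4], [0.4082, -0.2437, 0.054])
hub (355.3, 387.7, [16.5, 18.1], [0.5758, -0.247, 0.054])
0.11345979785788468
0.9982393383979797 (15, 15)
```

The lever is back at rest. The third, bare hub has been knocked to (0.576, -0.247), so adaptor 2 will go to (0.4915, -0.2475), which is clear of both.

move_arm:
  deltas:
    - [0.05,-0.2,0,0,0,0.02]
    - [0.1,-0.4,0,0,0,0.1]
    - [0.183,-0.631,0.1,0,0,0.25]
    - [0.183,-0.631,0.3,0,0,0.25]
    - [0.183,-0.631,0.48,0,0,0.25]
    - [0.183,-0.631,0.48,0,0,0.25]
    - [0.183,-0.631,0.48,0,0,0.25]
    - [0.183,-0.631,0.48,0,0,0.25]
    - [0.183,-0.631,0.48,0,0,0.25]
    - [0.183,-0.631,0.48,0,0,0.25]
    - [0.183,-0.631,0.48,0,0,0.25]
    - [0.183,-0.631,0.48,0,0,0.25]

```text
t: 74.38
eef_pos: [0.5293, 0.2314, 0.2994]
tool_rot: [-3.141, 0.001, 0.763]
ft_force: [0.8, -0.4, 0.9]
opening: 0.0598
grasp_force: 0.0
```

move_arm:
  deltas:
    - [0,0,0.3,0,0,0]
    - [0,0,0.6,0,0,0]
    - [0,0,0.8,0,0,0]
    - [0,0,0.8,0,0,0]

```text
t: 74.88
eef_pos: [0.5272, 0.2306, 0.1368]
tool_rot: [-3.139, 0.006, 0.763]
ft_force: [0.9, -0.8, -0.1]
opening: 0.0597
grasp_force: 0.0
```

move_arm:
  deltas:
    - [0,0,0.15,0,0,0]
    - [0,0,0.25,0,0,0]
    - [0,0,0.33,0,0,0]
    - [0,0,0.33,0,0,0]
    - [0,0,0.33,0,0,0]

```text
t: 75.5
eef_pos: [0.5303, 0.2318, 0.0749]
tool_rot: [3.141, -0.002, 0.762]
ft_force: [-0.1, -0.0, 1.1]
opening: 0.0598
grasp_force: 0.0
```

move_arm:
  deltas:
    - [0,0,0,0,0,0]
    - [0,0,0,0,0,0]
    - [0,0,0,0,0,0]
    - [0,0,0,0,0,0]
    - [0,0,0,0,0,0]
  grip: 0
  squeeze: 50

```text
t: 76.12
eef_pos: [0.5299, 0.2319, 0.0748]
tool_rot: [3.141, -0.001, 0.762]
ft_force: [-1.2, 0.4, 5.2]
opening: 0.0366
grasp_force: 49.6
```

move_arm:
  deltas:
    - [0,0,-0.1,0,0,0]
    - [0,0,-0.3,0,0,0]
    - [0,0,-0.6,0,0,0]
    - [0,0,-0.75,0,0,0]
    - [0,0,-0.75,0,0,0]

```text
t: 76.75
eef_pos: [0.5305, 0.2319, 0.2258]
tool_rot: [3.14, -0.004, 0.762]
ft_force: [1.9, -0.3, -5.6]
opening: 0.0363
grasp_force: 51.3
```

```bash
python3 - <<'E'
from h import *
plan((.4915,-.2475,.2,Y)); hubs()
E
```

```text
t 76.75 pos [0.5305 0.2319 0.2258] rot [ 3.14  -0.004  0.762] open 0.0363
(0.4915, -0.2475, 0.2, 0.762) -> [-1.796   1.5992  0.1289  0.    ] rows 7.7
hub (272.0, 387.5, [17.1, 18.5], [0.4079, -0.2439, 0.054])
hub (355.3, 387.7, [16.7, 18.2], [0.5758, -0.2472, 0.054])
```

move_arm:
  deltas:
    - [-0.15,0.134,0,0,0,0]
    - [-0.35,0.313,0,0,0,0]
    - [-0.55,0.491,0,0,0,0]
    - [-0.598,0.534,0,0,0,0]

```text
t: 77.3
eef_pos: [0.5143, 0.0689, 0.2209]
tool_rot: [-3.139, 0.005, 0.759]
ft_force: [-0.2, 0.3, -5.8]
opening: 0.0366
grasp_force: 51.7
```

move_arm:
  deltas:
    - [-0.2,0.179,0,0,0,0]
    - [-0.4,0.357,0,0,0,0]
    - [-0.55,0.491,0,0,0,0]
    - [-0.598,0.534,0,0,0,0]

```text
t: 77.8
eef_pos: [0.5027, -0.0895, 0.2218]
tool_rot: [-3.139, 0.002, 0.76]
ft_force: [-0.2, 0.1, -6.0]
opening: 0.0362
grasp_force: 52.2
```

move_arm:
  deltas:
    - [-0.2,0.179,0,0,0,0]
    - [-0.4,0.357,0,0,0,0]
    - [-0.55,0.491,0,0,0,0]
    - [-0.598,0.534,0,0,0,0]
    - [-0.598,0.534,0.2,0,0,0]
    - [-0.598,0.534,0.4,0,0,0]
    - [-0.598,0.534,0.6,0,0,0]
    - [-0.598,0.534,0.7,0,0,0]
    - [-0.598,0.534,0.76,0,0,0]
    - [-0.598,0.534,0.785,0,0,0]
    - [-0.598,0.534,0.8,0,0,0]
    - [-0.598,0.534,0.8,0,0,0]

```text
t: 79.3
eef_pos: [0.4915, -0.2481, 0.0642]
tool_rot: [3.141, -0.0, 0.762]
ft_force: [0.2, -0.0, -4.2]
opening: 0.0365
grasp_force: 52.3
```

move_arm:
  deltas:
    - [0,0,0.006,0,0,0]
    - [0,0,0.01,0,0,0]
    - [0,0,0.01,0,0,0]

```text
t: 79.68
eef_pos: [0.4914, -0.2482, 0.0628]
tool_rot: [3.141, -0.0, 0.762]
ft_force: [-1.7, 1.9, 4.7]
opening: 0.0368
grasp_force: 53.6
```

move_arm:
  deltas:
    - [0,0,0,0,0,0]
    - [0,0,0,0,0,0]
    - [0,0,0,0,0,0]
    - [0,0,0,0,0,0]
  grip: 0.7

```text
t: 80.18
eef_pos: [0.4912, -0.248, 0.0617]
tool_rot: [3.142, -0.0, 0.762]
ft_force: [-0.7, 0.4, -0.3]
opening: 0.0595
grasp_force: 0.0
```

move_arm:
  deltas:
    - [0,0,-0.3,0,0,0]
    - [0,0,-0.6,0,0,0]
    - [0,0,-0.9,0,0,0]
    - [0,0,-0.9,0,0,0]
    - [0,-1,-0.9,0,0,0]
    - [0,-1,-0.9,0,0,0]
    - [0,-1,-0.9,0,0,0]
    - [0,-1,-0.9,0,0,0]
    - [0,-1,-0.9,0,0,0]

```text
t: 81.3
eef_pos: [0.3529, -0.103, 0.2415]
tool_rot: [3.141, 0.0, 0.763]
ft_force: [0.2, -0.6, -0.4]
opening: 0.0604
grasp_force: 0.0
```

```bash
python3 - <<'E'
from h import *
plan(); d=hubs(); P=cloud(d)
a=dict(np.load("side0.npz"))
T=cv2.cvtColor(a["image"][134:158,342:382],cv2.COLOR_BGR2GRAY); S=cv2.cvtColor(d["image"][119:173,327:397],cv2.COLOR_BGR2GRAY)
r=cv2.matchTemplate(S,T,cv2.TM_CCOEFF_NORMED); print(cv2.minMaxLoc(r)[1], cv2.minMaxLoc(r)[3])
for b in blobs(d,P,band(P,.088,.105,(.35,.6),(-.33,-.17)),.094,15): print("head",b)
m=band(P,.06,.12,(.35,.6),(-.33,-.17))
for x in ((.37,.45),(.45,.53)):
    q=P[m&(P[...,0]>x[0])&(P[...,0]<x[1])]; print("top z",np.nanpercentile(q[:,2],[95,99]).round(4))
# mat frame
R=np.array([[np.cos(.1737),-np.sin(.1737)],[np.sin(.1737),np.cos(.1737)]])
for p in ((.4090,-.2450),(.4915,-.2480)): print(R@(np.array(p)-[.507,-.254]))
E
```

```text
t 81.3 pos [ 0.3529 -0.103   0.2415] rot [3.141 0.    0.763] open 0.0604
hub (313.0, 388.9, [16.8, 18.3], [0.4906, -0.249, 0.054])
hub (272.1, 387.6, [17.0, 18.1], [0.4081, -0.2442, 0.054])
hub (355.4, 387.6, [16.3, 18.1], [0.576, -0.2468, 0.054])
0.9982064366340637 (15, 15)
head (313.4, 376.2, [16.5, 19.1], [0.4915, -0.2516, 0.094])
head (271.4, 374.9, [16.0, 19.0], [0.4088, -0.2469, 0.094])
top z [0.0979 0.099 ]
top z [0.0979 0.0992]
[-0.09808075 -0.00807256]
[-0.01630372  0.00323088]
```

Both adaptors stand at the same height, upright and inside the mat limits. The lever is up and the gripper is clear.

```bash
python3 -c "
from rig import ctrl; print(ctrl.hand_in())"
```

```text
the job is handed in; nothing more can be done
None
```

I handed the job in with both rack spigots pressed home in hubs and the two adaptors standing upright on the mat, the lever up, and the gauge and tape rolls never approached; the hand-in returned no verdict.

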